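# Find a pipette's balance point on the knife edge and mark it

### The job

We need this pipette's balance point so that its hanger can be fitted there. Gently nudge the pipette lengthwise along the knife-edge rest until it stays lying level on the edge by itself, off both end stops; then mark the spot by setting the white U-shaped rider astride the pipette, fully down, straight above the edge. Leave it like that, still level, without pressing the pipette hard onto the edge or disturbing the other things on the bench.

Things in the scene. Friction and masses are not known exactly. Their poses are not given: they have to be found in the camera images.
- rest: Knife-edge rest, fixed on the bench: grey base plate 170 x 90 x 12 mm with a pillar and an upright steel wedge in its middle; origin under the centre of the base, z up, x along the base's length: the pipette lies and slides along x.
- edge (a point): middle of the crest of the knife edge, 70 mm above the bench; the crest, bedded in hard rubber that damps rocking, is a level flat 5 mm wide (along the rest's x) and 36 mm long (along y)
- stop_cap (a point): top of the end stop at the cap's side: a padded crossbar 50 mm from the edge, 12 mm wide, 50 mm long, its top 2.5 mm below the crest; the pipette can thus rock by only about 0.06 rad each way
- stop_nozzle (a point): top of the like end stop on the other side of the edge
- pipette: White electronic pipette, loose, 170-240 g, 265 mm long, lying on its flat side on the edge. Its x runs from nozzle to cap, z up; origin on the underside. The straight handle, 28 mm wide (y), 22 mm high, reaches from x = -55 to +85 mm; a finger hook stands 18 mm out of its +y side at x = 60 to 83 mm. At the start the edge is under x = -8 to +2 mm and the cap side is down on its stop.
- cap_end (a point): flat end of the grey battery cap (24 x 20 mm), at x = +105 mm, 11 mm above the pipette's underside. The battery's weight is unknown: the balance point lies somewhere from x = +13 to +37 mm. Friction of a finger on the cap holds the pipette up or down: it shows its balance only when nothing touches it, and needs up to two seconds to settle.
- nozzle_end (a point): end of the thin shaft: nozzle of 8 mm diameter, at the pipette's x = -160 mm, 11 mm above its underside
- rider: The marker: loose white plastic U-shaped saddle, 15 g, 10 mm thick along its x, standing on its two legs; origin between the feet, z up. Slot between the legs (across y) 34 mm wide, flaring to 39 mm over the lowest 9 mm, 16 mm deep, under a 4 mm bridge. It goes over the handle with its x along the pipette; fully down, its feet are 6 mm above the pipette's underside.
- tab (a point): middle of the rider's upright finger tab, 35 mm above the feet; the tab is 10 mm (rider's x) by 20 mm (y), from 20 to 50 mm above the feet
- vial: small amber vial, 28 mm diameter, 52 mm high, standing on the bench; bystander
- microplate: white 96-well plate, 86 x 128 x 14 mm; bystander
- tipbox: white box of pipette tips, 84 x 122 x 75 mm; bystander
- flask: amber bottle, 60 mm diameter, 110 mm high; bystander
Mind the look-alikes: they are no part of the job. What is shaped like the rest but turquoise is not meant.

How it is judged:
By the outcome, as a careful person would: the job done as asked, in the order asked, and still so for the second after the job is handed in, with the robot touching nothing.
It also fails if it takes over 69 s, if anything falls off the work surface, if the arm or the gripper's body presses on something with over 40 N, if the wrist force passes 120 N, or if a joint passes its speed limit or range.

### The arm

A 6-joint arm with a two-finger parallel gripper is mounted at the origin on the work surface. World frame = base frame: x ahead of the robot, y to its left, z up, the work surface at z = 0. Lengths are in mm, angles in rad, forces in N, time in s.
With the tool pointing down it reaches from about 275 to 750 mm from the base axis. Payload 10.2 kg.
Tool frame: the origin (TCP) lies on the centre line of the jaws, within the pads' length; the fingertips stand 8 mm ahead of it and the grasp point (between the pads) lies 11 mm behind it; x points along the fingers, y is the direction in which the jaws open and shut, and the axes are right-handed (so a half turn about x gives the same grasp; the last joint's range is limited). The gripper opens to 85 mm and grips with 20 to 120 N. Pads are 22 mm wide; open, the fingers measure 114 mm over their backs; the gripper's body (76 mm by 85 mm) begins 54 mm behind the grasp point. The pads swing forward as they close: fully open they stand 13 mm farther back than shut.
Start: joints at [-1.492, 0.313, 1.498, -0, 1.331, -0.223], TCP at [156.038, -501.282, 203.794] pointing down, gripper open.
Joint ranges: [-2.94, 2.94], [-0.97, 2.17], [0.19, 2.56], [-1.23, 4.37], [0.02, 3.11], [-2.88, 2.88]. Speed limits (rad/s): [2.39, 2.39, 3.01, 3.14, 3.14, 3.14].

### API

Orientations are given as a unit quaternion [w, x, y, z].
In Python, from rig import ctrl, vision, workorder gives the robot as it stands. The module is installed in compiled form; this text tells all that it offers.
- The arm moves only by the shell command python3 -m jog 'ROWS' [OPENING] [FORCE]. ROWS is JSON, a list that holds one entry, the list of rows, each a list of 6 numbers: the shift along the tool's x, y, z in m, then the turn, a rotation vector about the tool's x, y, z in rad. A call has 1 to 12 rows; each row shifts and turns the commanded pose from where the row before left it, along the tool's axes as they then stand; what a row does not reach is not made up. A row lasts 1/8 s, in which the tool goes at most 62.5 mm and 10.7 degrees, less where a joint would pass 70% of its speed; a pose out of reach is approached as far as the arm can. A call is refused whole if a number of a shift passes 0.0625 or a number of a turn 0.188, either way. A call with a gripper value outside its range is refused whole. OPENING is the closure in counts, from 0 (fully open) to 255 (shut), set as the call begins (- or left out, the last holds). The fingers move at their own pace and stop on an object; FORCE is the grip in N (left out, the last holds). Time passes only in rows, so rows that do not move let the fingers close. It gives the time, the measured TCP pose, the force and the opening at its end, in the units of the state.
- ctrl.sense(): the state, without advancing time (a new reading comes with each control period).
- vision.capture(name): name is "scene" or "top"; returns a dict with "image" (420x560x3 uint8, red, green, blue), "mtx" (3x3 intrinsics, pixels), "R" (3x3) and "t" (3): a world point X has camera coordinates R X + t. Camera axes: x right, y down, z forward; pixel columns grow to the right and rows downward; lengths in mm; the calibration is good to about 2 mm. A picture is of the moment at which its call begins. There is no depth.
- workorder.finish_job(): hands the job in, once; it reports no verdict.
The state is a dict: "time_s": time; "joints": joint angles; "dq": joint speeds; "tau": joint torques, N m; "eef_pos": TCP position; "ee_rot": TCP orientation; "force": force on the tool from outside, world axes, zero at the start; "wrist_torque": the same for the moment, N m; "grip_width": opening from 0.0 (shut) to 1.0 (fully open).
Only numpy, scipy, OpenCV 4.12 (cv2) and the standard library are available. Lean on these libraries where they do the work, as an engineer would, in place of code of your own. Each camera call takes 0.05 s, during which the arm holds its last target.

## Working session

There is one attempt and no reset: what is moved stays moved. The work goes in short steps, Python scripts to look and compute and a shell command to move; the robot and the scene stay as the last step left them, time stands still between calls to the robot, and variables do not carry over. Pictures are saved under pics/ and viewed, and the job is handed in when it is done.

```bash
mkdir -p pics; python3 - <<'E'
from rig import ctrl, vision
import cv2, numpy as np
print(ctrl.sense())
for n in ("scene","top"):
    c=vision.capture(n); cv2.imwrite(f"pics/{n}0.png",cv2.cvtColor(c["image"],cv2.COLOR_RGB2BGR))
    print(n,c["mtx"].round(1).tolist(),c["R"].round(4).tolist(),c["t"].round(1).tolist())
E
```

```text
{'time_s': 0.0, 'joints': array([-1.49239296e+00,  3.13461213e-01,  1.49847247e+00,  2.10263036e-06,
        1.33100483e+00, -2.23406185e-01]), 'dq': array([-4.03996954e-04, -1.06058350e-03, -7.29598872e-04,  9.13084611e-05,
       -1.14886646e-03,  1.44004812e-03]), 'tau': array([-1.96934539e-03, -4.12266934e+01, -2.59743458e+01, -2.87947541e-04,
        4.11615532e-03, -1.56655489e-08]), 'eef_pos': array([ 156.01661308, -500.96042045,  203.21604777]), 'ee_rot': array([ 0.10582653,  0.6991059 ,  0.1067756 , -0.69903552]), 'force': array([-0.20690991, -0.57346196, -0.28380806]), 'wrist_torque': array([-0.0215751 ,  0.00230459, -0.03115038]), 'grip_width': 0.9973867084489285}
scene [[466.1, 0.0, 277.7], [0.0, 466.1, 208.8], [0.0, 0.0, 1.0]] [[-0.7665, 0.6422, 0.0096], [0.4072, 0.4975, -0.766], [-0.4967, -0.5832, -0.6428]] [359.9, -159.7, 1600.0]
top [[398.5, 0.0, 276.4], [0.0, 398.5, 209.8], [0.0, 0.0, 1.0]] [[0.0154, -0.9997, 0.0214], [-0.988, -0.0185, -0.1531], [0.1534, -0.0188, -0.988]] [34.9, 521.5, 1185.5]
```

View pics/scene0.png

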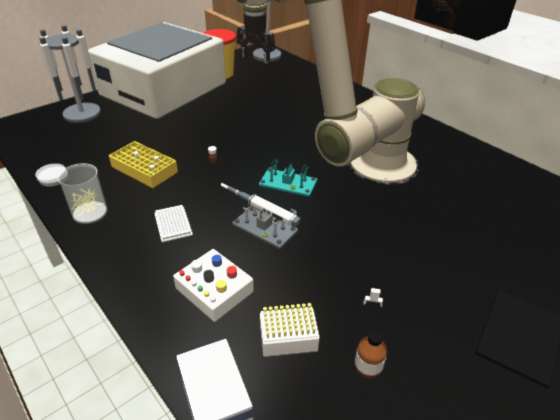

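View pics/top0.png

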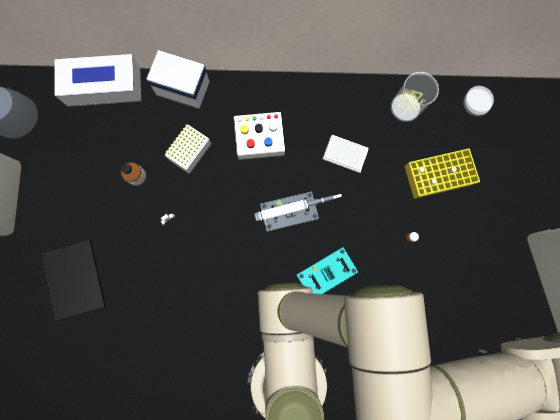

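The scene view shows the grey rest and pipette near (265,215) and the rider near (374,298). In the top view the pipette runs from its cap at (258,216) to its nozzle at (340,196), and the rider is at (167,218). I'll zoom in next.

```bash
cat > h.py <<'E'
from rig import ctrl, vision
import cv2, numpy as np
from scipy.spatial.transform import Rotation as Ro
def cap(n): return vision.capture(n)
def ray(c,uv,z):
    K,R,t=np.array(c["mtx"]),np.array(c["R"]),np.array(c["t"])
    d=R.T@np.linalg.inv(K)@np.array([uv[0],uv[1],1.0]); o=-R.T@t
    return o+d*(z-o[2])/d[2]
def proj(c,X):
    K,R,t=np.array(c["mtx"]),np.array(c["R"]),np.array(c["t"])
    p=K@(R@np.array(X,float)+t); return p[:2]/p[2]
def tri(cs,uvs):
    A=[];b=[]
    for c,uv in zip(cs,uvs):
        K,R,t=np.array(c["mtx"]),np.array(c["R"]),np.array(c["t"])
        d=R.T@np.linalg.inv(K)@np.array([uv[0],uv[1],1.0]); d/=np.linalg.norm(d); o=-R.T@t
        P=np.eye(3)-np.outer(d,d);A.append(P);b.append(P@o)
    return np.linalg.lstsq(np.vstack(A),np.hstack(b),rcond=None)[0]
def crop(c,x0,y0,w,h,s,name):
    im=cv2.cvtColor(c["image"],cv2.COLOR_RGB2BGR)[y0:y0+h,x0:x0+w]
    im=cv2.resize(im,None,fx=s,fy=s,interpolation=cv2.INTER_CUBIC)
    for i in range(0,w,10): cv2.line(im,(i*s,0),(i*s,6 if i%50 else 14),(0,255,0),1)
    for i in range(0,h,10): cv2.line(im,(0,i*s),(6,i*s),(0,255,0),1)
    cv2.imwrite(f"pics/{name}.png",im)
E
python3 - <<'E'
from h import *
t=cap("top");s=cap("scene")
crop(t,245,180,110,60,7,"tz1");crop(s,210,170,100,80,7,"sz1")
a=cv2.imread("pics/tz1.png")
crop(t,150,200,40,35,10,"tr1");crop(s,350,280,50,35,10,"sr1")
x=cv2.imread("pics/tr1.png");y=cv2.imread("pics/sr1.png")
cv2.imwrite("pics/r1.png",np.vstack([np.pad(x,((0,0),(0,100),(0,0))),y])[:, :])
E
```

```text
(no output)
```

View pics/tz1.png

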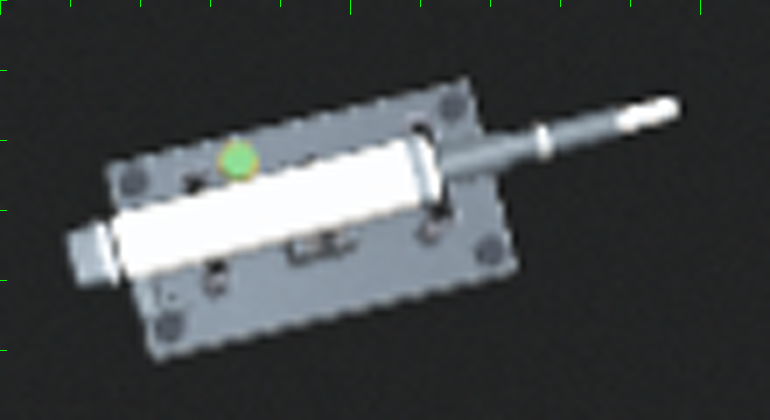

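View pics/sz1.png

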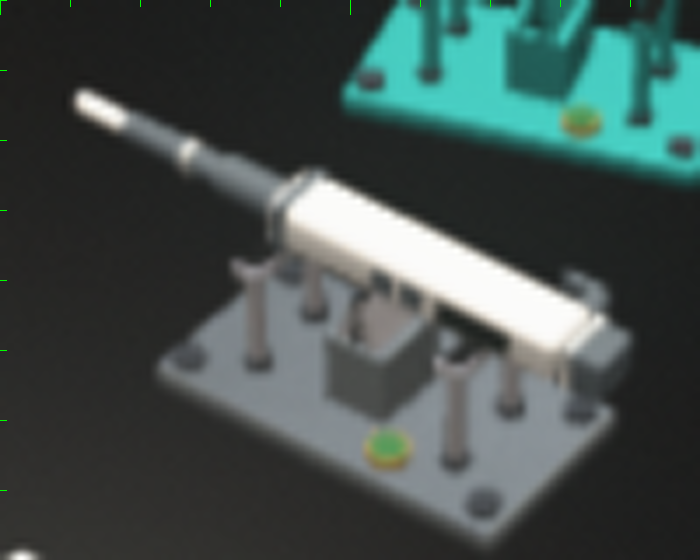

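View pics/r1.png

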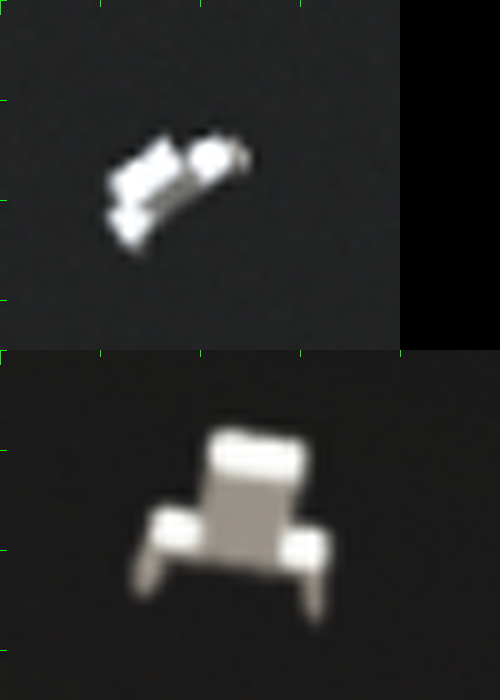

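```bash
python3 - <<'E'
from h import *
t=cap("top");s=cap("scene")
tc=[(260.7,204),(311.9,191.7),(318.9,218.3),(267.1,231)]
P=[ray(t,p,12) for p in tc]
for p in P: print(p.round(1))
print("centre top",np.mean(P,0).round(1), [np.linalg.norm(P[i]-P[(i+1)%4]).round(1) for i in range(4)])
for a,b in((0,1),(3,2)):
    d=P[a]-P[b]; print("ang",np.degrees(np.arctan2(d[1],d[0])))
sc=[(232.4,222.6),(279.6,247.9),(297.6,229.3)]
Q=[ray(s,p,12) for p in sc]
for q in Q: print("s",q.round(1))
print("centre scene",((Q[0]+Q[2])/2).round(1))
d=Q[1]-Q[0];print(np.degrees(np.arctan2(d[1],d[0])),np.linalg.norm(d),np.linalg.norm(Q[2]-Q[1]))
# pipette: nozzle tip, cap end centre
n=tri([t,s],[(245+680/7,180+107/7),(210+77/7,170+98/7)]);print("nozzle",n.round(1))
c=tri([t,s],[(245+72/7,180+258/7),(210+600/7,170+365/7)]);print("cap approx",c.round(1),np.linalg.norm(n-c))
# rider: tab top centre, tri
tt=tri([t,s],[(150+14.8,200+17.0),(350+25.7,280+10.5)]);print("tabtop",tt.round(1))
for nm,p,z in(("L",(150+12.5,200+22),20),("R",(150+21,200+15.8),20)): print(nm,ray(t,p,z).round(1))
for nm,p,z in(("L",(350+17.6,280+18),20),("R",(350+30.5,280+20),20)): print(nm,ray(s,p,z).round(1))
E
```

```text
[542.9  93.   12. ]
[585.5 -68.5  12. ]
[500.8 -90.7  12. ]
[457.9  71.3  12. ]
centre top [521.8   1.3  12. ] [np.float64(167.1), np.float64(87.6), np.float64(167.5), np.float64(87.7)]
ang 104.80292245088596
ang 104.84152565106035
s [587.3 -61.8  12. ]
s [548.8 102.6  12. ]
s [461.6  78.   12. ]
centre scene [524.4   8.1  12. ]
103.16408369626615 168.82226321464955 90.65112273149788
nozzle [ 560.6 -150.2   86.4]
cap approx [494.1 105.7  76.1] 264.62247069020066
tabtop [490.3 382.6  48.6]
L [479.3 395.   20. ]
R [499.1 370.   20. ]
L [500.4 373.3  20. ]
R [481.1 397.1  20. ]
```

```bash
cat >> h.py <<'E'
def axes():
    s=ctrl.sense();q=s["ee_rot"];return s,Ro.from_quat([q[1],q[2],q[3],q[0]]).as_matrix()
def to(p,yaw_deg=None):
    """shift in current tool axes to reach world p (mm); turn about tool x to bring tool y to yaw (mod 180)"""
    s,M=axes(); d=M.T@(np.array(p)-s["eef_pos"])
    yaw=np.degrees(np.arctan2(M[1,1],M[0,1]))
    print("t",round(s["time_s"],2),"pos",s["eef_pos"].round(1),"yaw_y",yaw.round(1),"j",s["joints"].round(2),"F",s["force"].round(1))
    print("shift tool mm",d.round(1),"toolx",M[:,0].round(3),"y",M[:,1].round(3),"z",M[:,2].round(3))
    if yaw_deg is not None:
        dy=(yaw_deg-yaw+90)%180-90; print("turn about tool x (rad) ",-np.radians(dy).round(3),"alt",-np.radians(dy-180*np.sign(dy)).round(3))
E
python3 - <<'E'
from h import *
to([485,140,200],104.7)
to([490,383,200],38.7)
E
```

```text
t 0.3 pos [ 156.  -501.2  203.6] yaw_y -72.7 j [-1.49  0.31  1.5   0.    1.33 -0.22] F [ 0.2  0.1 -0.4]
shift tool mm [   3.9 -514.4 -504.7] toolx [-0.  0. -1.] y [ 0.297 -0.955 -0.   ] z [-0.955 -0.297 -0.   ]
turn about tool x (rad)  0.045 alt -3.096
t 0.3 pos [ 156.  -501.2  203.6] yaw_y -72.7 j [-1.49  0.31  1.5   0.    1.33 -0.22] F [ 0.2  0.1 -0.4]
shift tool mm [   4.  -744.9 -581.7] toolx [-0.  0. -1.] y [ 0.297 -0.955 -0.   ] z [-0.955 -0.297 -0.   ]
turn about tool x (rad)  1.197 alt -1.944
```

```bash
python3 -m jog '[[[0,-0.043,-0.042,0.045,0,0],[0,-0.043,-0.042,0,0,0],[0,-0.043,-0.042,0,0,0],[0,-0.043,-0.042,0,0,0],[0,-0.043,-0.042,0,0,0],[0,-0.043,-0.042,0,0,0],[0,-0.043,-0.042,0,0,0],[0,-0.043,-0.042,0,0,0],[0,-0.043,-0.042,0,0,0],[0,-0.043,-0.042,0,0,0],[0,-0.043,-0.042,0,0,0],[0,-0.043,-0.042,0,0,0]]]' 255 30
python3 - <<'E'
from h import *
to([484,144.4,100],104.7)
t=cap("top");s=cap("scene")
crop(t,205,150,150,100,5,"a");crop(s,210,130,140,110,5,"b")
p=ctrl.sense()["eef_pos"]+np.array([0,0,-8]);print(proj(t,p),proj(s,p))
E
```

```text
time_s: 1.8
eef_pos: [510.8, 129.1, 203.9]
ee_rot: [0.091, 0.701, 0.091, -0.701]
force: [0.2, -1.5, 0.9]
grip_width: -0.001
t 1.8 pos [510.8 129.1 203.9] yaw_y -75.3 j [ 0.03  0.32  1.49 -0.    1.33  1.34] F [ 0.2 -1.5  0.9]
shift tool mm [103.9 -21.6  22.1] toolx [ 0. -0. -1.] y [ 0.254 -0.967  0.   ] z [-0.967 -0.254 -0.   ]
turn about tool x (rad)  0.001 alt -3.141
[245.03962452 203.95570943] [299.75448813 194.28011467]
```

```bash
python3 -m jog '[[[0.026,-0.0108,0.011,0,0,0],[0.052,-0.0108,0.011,0,0,0],[0.04,0,0,0,0,0],[0,0,0,0,0,0]]]'
python3 - <<'E'
from h import *
to([484,144.4,85],104.7)
t=cap("top");s=cap("scene")
crop(t,225,170,130,70,6,"a");crop(s,210,130,130,120,5,"b")
p=ctrl.sense()["eef_pos"]+np.array([0,0,-8]);print(proj(t,p),proj(s,p))
E
```

```text
time_s: 2.4
eef_pos: [481.6, 141.9, 84.1]
ee_rot: [-0.09, -0.699, -0.091, 0.703]
force: [-0.3, -0.7, 1.0]
grip_width: -0.004
t 2.4 pos [481.6 141.9  84.1] yaw_y -75.3 j [ 0.05  0.4   1.72 -0.    1.03  1.37] F [-0.3 -0.7  1. ]
shift tool mm [-0.9 -1.8 -2.9] toolx [-0.005 -0.    -1.   ] y [ 0.254 -0.967 -0.001] z [-0.967 -0.254  0.005]
turn about tool x (rad)  -0.0 alt 3.142
[243.29561038 219.45512934] [308.40724605 226.86875363]
```

View pics/a.png

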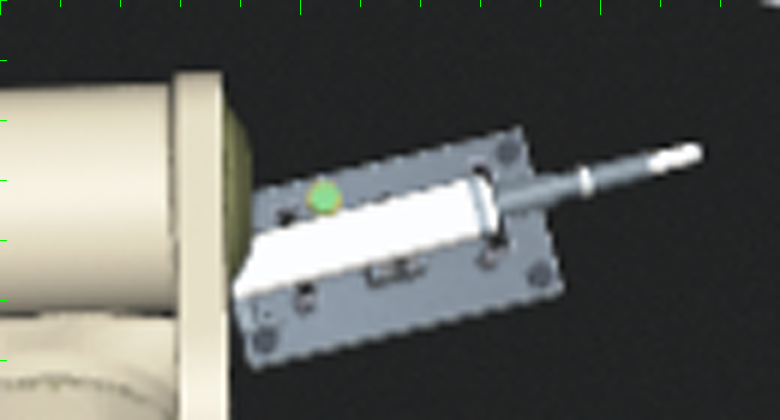

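View pics/b.png

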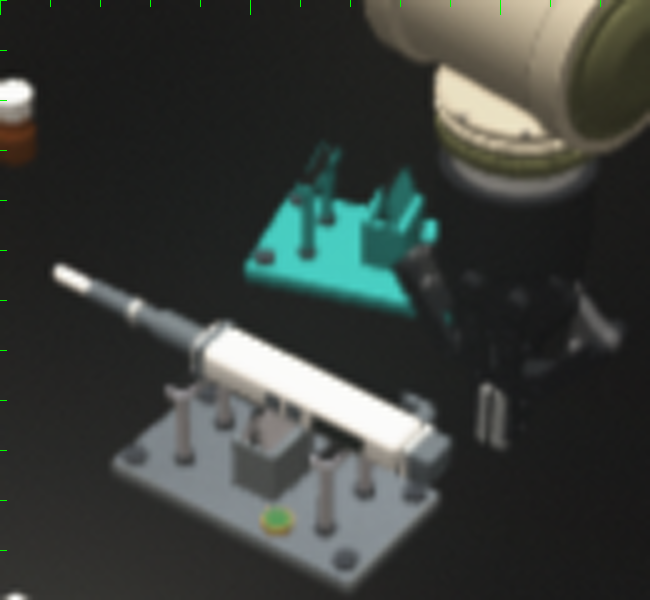

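```bash
python3 - <<'E'
from h import *
s=cap("scene")
im=s["image"][170:240,270:350].astype(float)
im=np.clip((im/255)**0.45*255*1.2,0,255).astype(np.uint8)
im=cv2.resize(im,None,fx=9,fy=9,interpolation=cv2.INTER_CUBIC)
p=ctrl.sense()["eef_pos"]
for d in(-8,11):
    u=proj(s,p+np.array([0,0,d])); cv2.circle(im,(int((u[0]-270)*9),int((u[1]-170)*9)),4,(255,0,0),-1)
cv2.imwrite("pics/c.png",im[:,:,::-1])
E
```

```text
(no output)
```

View pics/c.png

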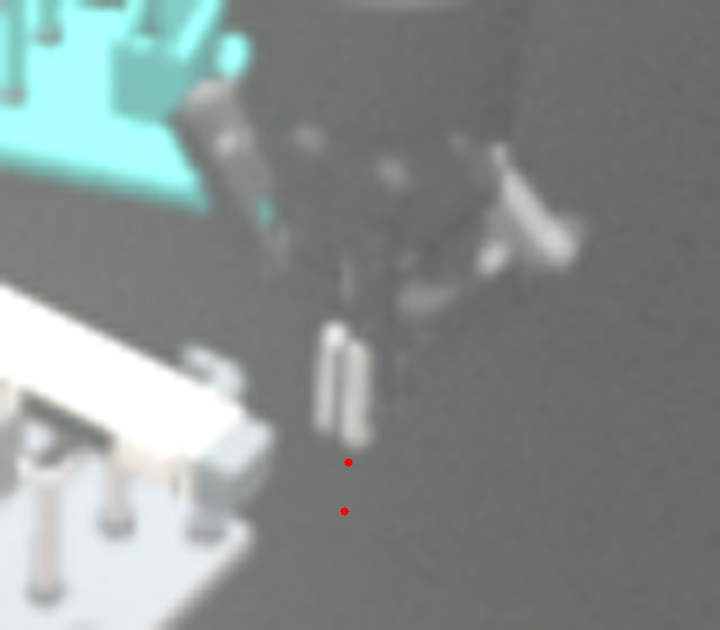

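```bash
python3 - <<'E'
from h import *
s=cap("scene")
a=cv2.imread("pics/scene0.png").astype(float); b=s["image"][:,:,::-1].astype(float)
d=cv2.GaussianBlur((b-a),(0,0),0.7)[170:240,270:350].mean(2)
im=np.clip(128+d*6,0,255).astype(np.uint8)
im=cv2.resize(im,None,fx=9,fy=9,interpolation=cv2.INTER_CUBIC)
cv2.imwrite("pics/d.png",im)
E
```

```text
(no output)
```

View pics/d.png

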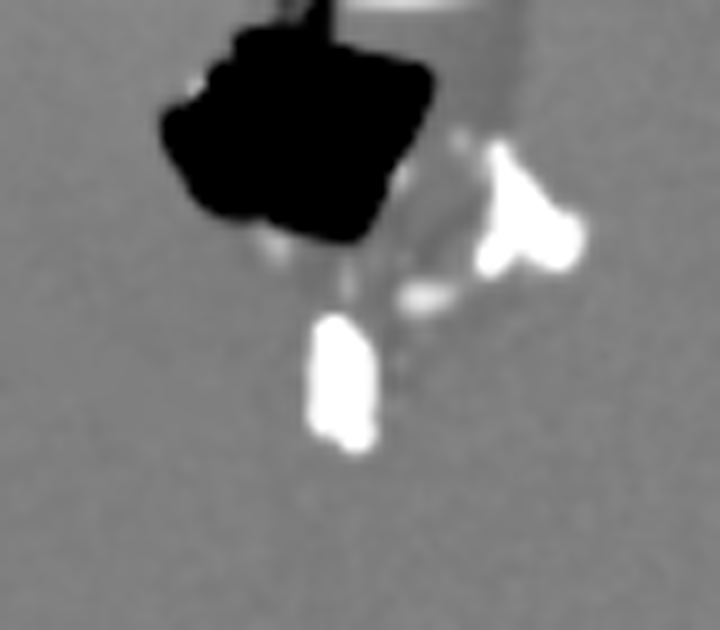

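```bash
python3 - <<'E'
from h import *
s=cap("scene"); print(ctrl.sense()["eef_pos"],ctrl.sense()["dq"].round(3))
im=cv2.imread("pics/scene0.png")
P=np.array([156,-501,203.2]); ydir=np.array([.297,-.955,0])
b=im[0:90,215:325].astype(float); b=np.clip((b/255)**.5*255*1.1,0,255).astype(np.uint8)
b=cv2.resize(b,None,fx=7,fy=7,interpolation=cv2.INTER_CUBIC)
for q,col in((P+[0,0,-8],(0,0,255)),(P+[0,0,11],(0,255,0)),(P+ydir*42,(255,0,0)),(P-ydir*42,(255,255,0)),(P+[0,0,65],(0,255,255))):
    u=proj(s,q);print(u.round(1));cv2.circle(b,(int((u[0]-215)*7),int(u[1]*7)),4,col,-1)
cv2.imwrite("pics/e.png",b)
E
```

```text
[484.35240394 142.27913495  87.48507976] [ 0.003  0.003  0.007  0.001 -0.005 -0.   ]
[255.7  72.3]
[255.6  67.2]
[246.2  67.5]
[265.3  72.9]
[255.3  52.5]
```

View pics/e.png

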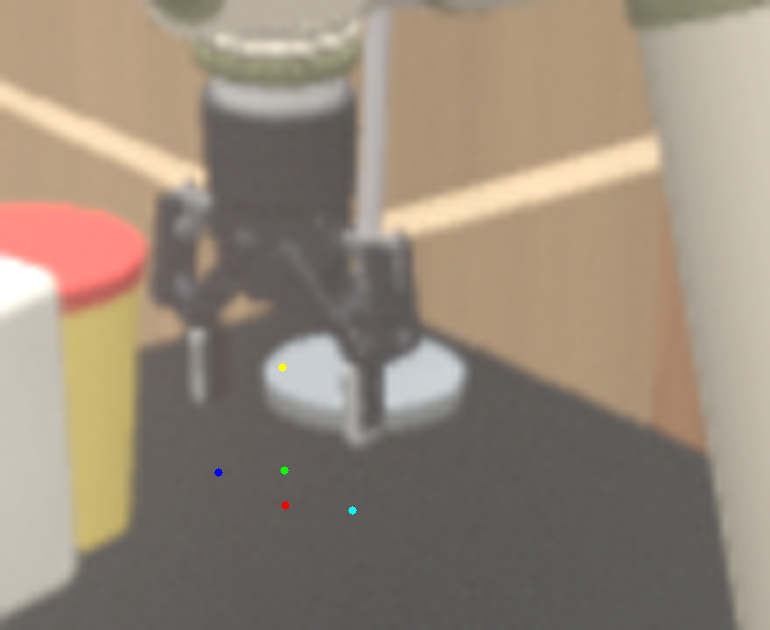

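```bash
python3 - <<'E'
from h import *
s=cap("scene");t=cap("top")
print("base",proj(s,[0,0,0]),proj(t,[0,0,0]))
for z in(0,12,50,100): print(z,proj(s,[484.35,142.3,z]).round(1),proj(t,[484.35,142.3,z]).round(1))
crop(s,340,70,85,115,5,"f"); crop(t,230,330,110,90,5,"g")
print(-t["R"].T@t["t"],-s["R"].T@s["t"])
E
```

```text
base [382.50435284 162.30602836] [288.1363252  385.12805942]
0 [306.9 248.4] [244.8 222.6]
12 [307.1 245.2] [244.5 222.2]
50 [307.8 235.1] [243.8 220.6]
100 [308.8 221. ] [242.8 218.4]
[ 332.84029618   66.82656886 1250.36173664] [1135.63541069  781.42106933  902.69363854]
```

View pics/f.png

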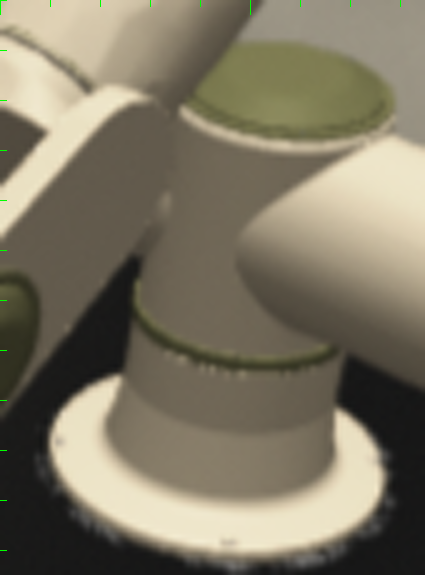

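View pics/g.png

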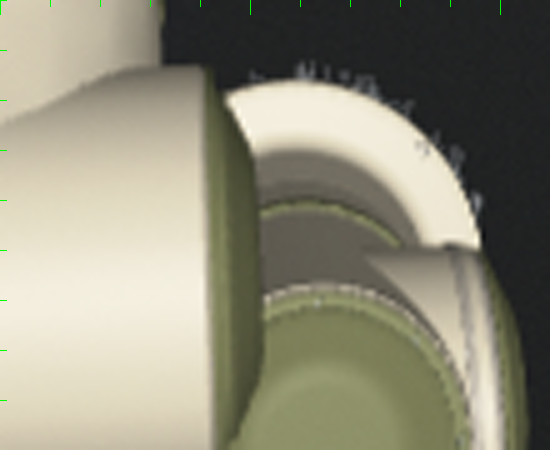

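```bash
python3 -m jog '[[[0.005,0.007,0,0,0,0],[0,0.006,0,0,0,0],[0,0.006,0,0,0,0],[0,0.005,0,0,0,0],[0,0.004,0,0,0,0],[0,0.004,0,0,0,0]]]'
python3 - <<'E'
from h import *
t=cap("top");s=cap("scene")
to([484,144.4,85],104.7)
crop(t,225,170,130,70,6,"a2");crop(s,210,150,120,100,6,"b2")
E
```

```text
time_s: 3.5
eef_pos: [491.5, 111.2, 80.8]
ee_rot: [0.091, 0.701, 0.091, -0.701]
force: [0.5, 0.2, 0.8]
grip_width: -0.0
t 3.6 pos [491.5 111.1  80.8] yaw_y -75.3 j [-0.01  0.4   1.72 -0.    1.02  1.3 ] F [-0.7  0.1 -0.3]
shift tool mm [ -4.2 -34.1  -1.1] toolx [ 0. -0. -1.] y [ 0.254 -0.967  0.   ] z [-0.967 -0.254 -0.   ]
turn about tool x (rad)  -0.0 alt 3.142
```

View pics/b2.png

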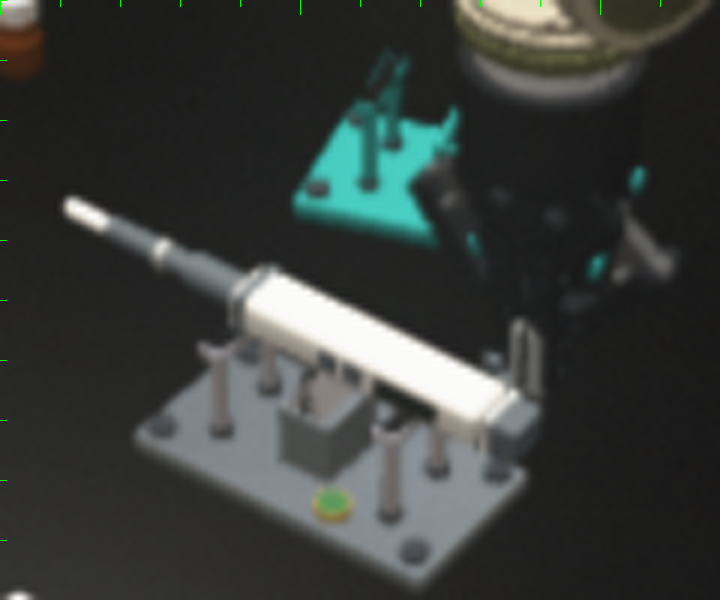

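```bash
python3 -m jog '[[[0,-0.022,0,0,0,0],[0.028,0,0,0,0,0],[0,0,0,0,0,0]]]'
python3 - <<'E'
from h import *
t=cap("top");s=cap("scene")
to([484,144.4,85],104.7)
crop(t,225,170,130,70,6,"a3");crop(s,210,150,120,100,6,"b3")
p=ctrl.sense()["eef_pos"]
for dz in(-8,17): print((proj(s,p+[0,0,dz])-[210,150])*6)
E
```

```text
time_s: 3.98
eef_pos: [484.7, 132.8, 51.6]
ee_rot: [-0.091, -0.7, -0.091, 0.702]
force: [-0.6, 0.7, -0.6]
grip_width: -0.0
t 4.08 pos [486.1 132.7  53.4] yaw_y -75.3 j [0.03 0.44 1.74 0.   0.95 1.35] F [-0.5 -0.4  0.2]
shift tool mm [-31.6 -11.9  -0.9] toolx [ 0.  0. -1.] y [ 0.254 -0.967  0.   ] z [-0.967 -0.254 -0.   ]
turn about tool x (rad)  0.0 alt -3.141
[568.96375587 508.23720509]
[571.6272741  466.92655826]
```

View pics/b3.png

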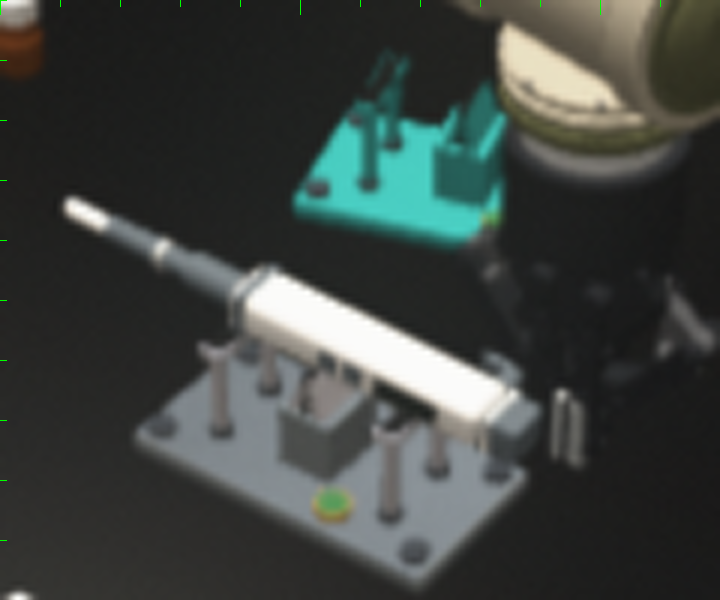

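```bash
python3 -m jog '[[[0.003,0.006,0,0,0,0],[0,0.004,0,0,0,0],[0,0.0025,0,0,0,0],[0,0.0025,0,0,0,0],[0,0.0025,0,0,0,0],[0,0.0025,0,0,0,0],[0,0.0025,0,0,0,0],[0,0.0025,0,0,0,0]]]'
python3 - <<'E'
from h import *
t=cap("top");s=cap("scene")
to([484,144.4,85],104.7)
crop(t,225,170,130,70,6,"a4");crop(s,210,150,120,100,6,"b4")
E
```

```text
time_s: 5.08
eef_pos: [492.3, 108.5, 49.9]
ee_rot: [0.091, 0.701, 0.091, -0.701]
force: [-0.0, 3.8, 3.9]
grip_width: 0.003
t 5.17 pos [492.4 108.3  49.9] yaw_y -75.3 j [-0.02  0.45  1.75 -0.    0.95  1.3 ] F [-0.3  2.1  3.3]
shift tool mm [-35.1 -37.   -1.1] toolx [ 0. -0. -1.] y [ 0.254 -0.967  0.   ] z [-0.967 -0.254 -0.   ]
turn about tool x (rad)  0.0 alt -3.142
```

View pics/b4.png

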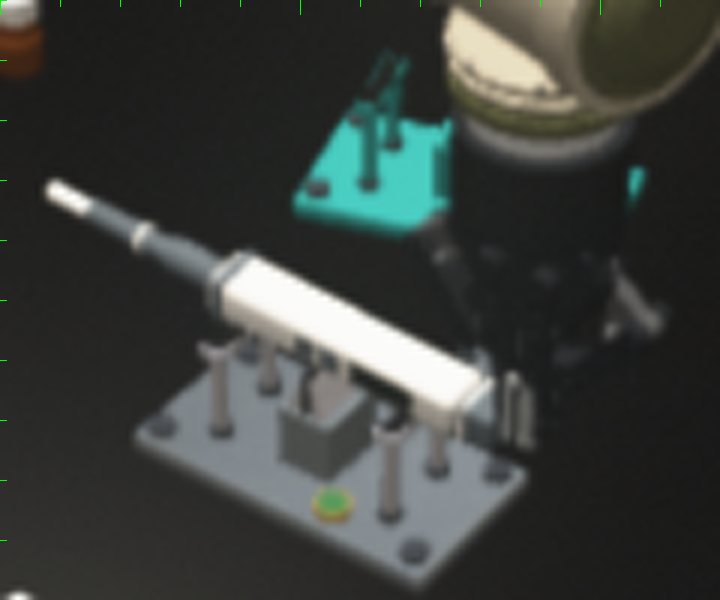

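View pics/a4.png

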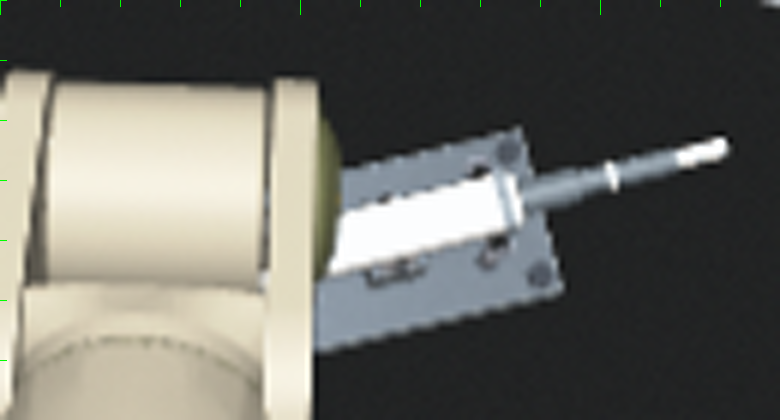

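```bash
cat >> h.py <<'E'
def blob(c,roi,thr=150):
    x0,y0,w,h=roi; g=cv2.cvtColor(c["image"],cv2.COLOR_RGB2GRAY)[y0:y0+h,x0:x0+w]
    m=(g>thr).astype(np.uint8); n,l,st,ce=cv2.connectedComponentsWithStats(m)
    return [(st[i,4],(ce[i]+[x0,y0]).round(1).tolist()) for i in range(1,n) if st[i,4]>=6]
def tilt(name=None):
    t=cap("top");s=cap("scene")
    # white nozzle: bright small blob farthest out
    bt=[b for b in blob(t,(315,180,60,40)) if b[0]<90]; bs=[b for b in blob(s,(190,160,60,50)) if b[0]<90]
    a=max(bt,key=lambda b:b[1][0]);b=min(bs,key=lambda b:b[1][0])
    X=tri([t,s],[a[1],b[1]]); print("nozzle blob",a,b,"->",X.round(1))
    st=ctrl.sense();print("t",round(st["time_s"],2),"pos",st["eef_pos"].round(1),"F",st["force"].round(1))
    if name: crop(t,225,170,130,70,6,name+"t");crop(s,200,150,120,100,6,name+"s")
    return X
E
python3 -m jog '[[[0,0.0025,0,0,0,0],[0,0,0,0,0,0],[0,-0.01,0,0,0,0],[0,0,0,0,0,0],[0,0,0,0,0,0],[0,0,0,0,0,0],[0,0,0,0,0,0],[0,0,0,0,0,0],[0,0,0,0,0,0],[0,0,0,0,0,0],[0,0,0,0,0,0]]]'
python3 -c "
from h import *
tilt('c1')"
```

```text
time_s: 6.55
eef_pos: [490.3, 115.8, 49.8]
ee_rot: [-0.091, -0.701, -0.091, 0.701]
force: [-0.3, -0.7, 0.3]
grip_width: 0.0
nozzle blob (np.int32(70), [332.1, 197.5]) (np.int32(21), [220.3, 182.9]) -> [ 561.2 -127.5  100. ]
t 6.65 pos [490.3 115.8  49.8] F [-0.9  0.4 -0.3]
```

View pics/c1s.png

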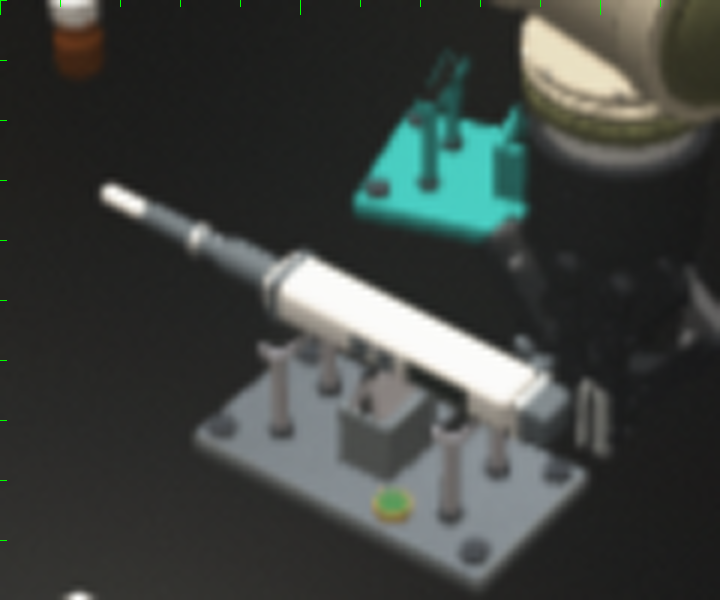

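```bash
sed -i 's/blob(t,(315,180,60,40))/blob(t,(334,180,60,40),200)/; s/blob(s,(190,160,60,50))/blob(s,(190,160,60,50),185)/' h.py
python3 -c "
from h import *
tilt()"
```

```text
nozzle blob (np.int32(19), [342.5, 194.7]) (np.int32(15), [220.2, 182.6]) -> [ 561.8 -150.8   91.5]
t 6.75 pos [490.3 115.8  49.8] F [0.4 0.5 0. ]
```

View pics/c1t.png

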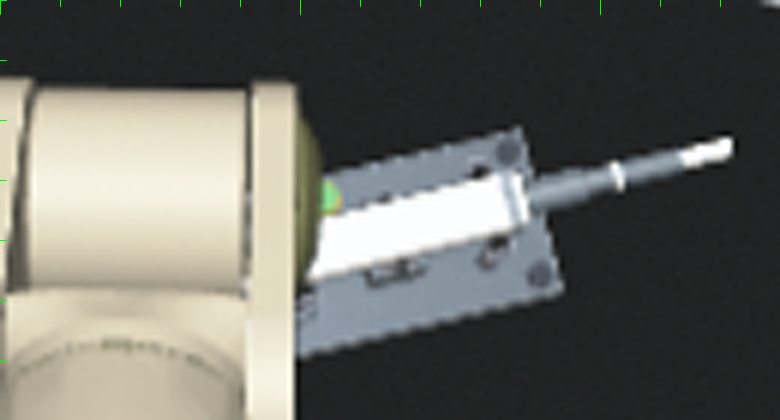

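```bash
python3 -m jog '[[[0,0.006,0,0,0,0],[0,0.003,0,0,0,0],[0,0.0015,0,0,0,0],[0,0.0015,0,0,0,0],[0,0.0015,0,0,0,0],[0,-0.008,0,0,0,0],[0,0,0,0,0,0],[0,0,0,0,0,0],[0,0,0,0,0,0],[0,0,0,0,0,0],[0,0,0,0,0,0],[0,0,0,0,0,0]]]'
python3 -c "
from h import *
tilt()"
```

```text
time_s: 8.25
eef_pos: [491.7, 110.4, 49.8]
ee_rot: [0.091, 0.701, 0.091, -0.701]
force: [-0.3, -0.1, -0.1]
grip_width: 0.004
nozzle blob (np.int32(18), [343.6, 194.6]) (np.int32(15), [219.3, 182.3]) -> [ 562.5 -154.3   90.8]
t 8.35 pos [491.7 110.4  49.8] F [0.1 0.9 0.8]
```

```bash
python3 -m jog '[[[0,0.006,0,0,0,0],[0,0.0015,0,0,0,0],[0,0.002,0,0,0,0],[0,0.002,0,0,0,0],[0,-0.008,0,0,0,0],[0,0,0,0,0,0],[0,0,0,0,0,0],[0,0,0,0,0,0],[0,0,0,0,0,0],[0,0,0,0,0,0],[0,0,0,0,0,0],[0,0,0,0,0,0]]]'
python3 -c "
from h import *
tilt()"
```

```text
time_s: 9.85
eef_pos: [492.6, 107.1, 49.8]
ee_rot: [-0.091, -0.701, -0.091, 0.701]
force: [-0.5, -0.4, -0.5]
grip_width: -0.001
nozzle blob (np.int32(18), [344.4, 194.4]) (np.int32(14), [218.4, 181.6]) -> [ 563.2 -156.8   92.1]
t 9.95 pos [492.6 107.1  49.8] F [-0.3  0.6 -0.4]
```

```bash
python3 -m jog '[[[0,0.006,0,0,0,0],[0,0.0015,0,0,0,0],[0,0.002,0,0,0,0],[0,0.002,0,0,0,0],[0,-0.008,0,0,0,0],[0,0,0,0,0,0],[0,0,0,0,0,0],[0,0,0,0,0,0],[0,0,0,0,0,0],[0,0,0,0,0,0],[0,0,0,0,0,0],[0,0,0,0,0,0]]]'
python3 -c "
from h import *
tilt('c3')"
```

```text
time_s: 11.45
eef_pos: [493.5, 103.7, 49.8]
ee_rot: [0.091, 0.701, 0.091, -0.701]
force: [-0.5, 0.3, 1.3]
grip_width: -0.001
nozzle blob (np.int32(18), [345.4, 194.4]) (np.int32(14), [217.6, 182.4]) -> [ 564.1 -160.5   87.5]
t 11.55 pos [493.5 103.7  49.8] F [ 0.1 -0.6 -0.8]
```

```bash
python3 -m jog '[[[0,0,0,0,0,0],[0,0,0,0,0,0],[0,0,0,0,0,0],[0,0,0,0,0,0],[0,0,0,0,0,0],[0,0,0,0,0,0]]]' >/dev/null
python3 -c "
from h import *
tilt();tilt('c4')"
```

```text
nozzle blob (np.int32(20), [345.5, 194.5]) (np.int32(14), [217.4, 182.6]) -> [ 564.2 -161.2   86.4]
t 12.4 pos [493.5 103.7  49.8] F [-0.3 -0.5  1. ]
nozzle blob (np.int32(19), [345.6, 194.4]) (np.int32(14), [217.4, 182.6]) -> [ 564.3 -161.3   86.4]
t 12.5 pos [493.5 103.7  49.8] F [0.3 0.4 0.2]
```

View pics/c4s.png

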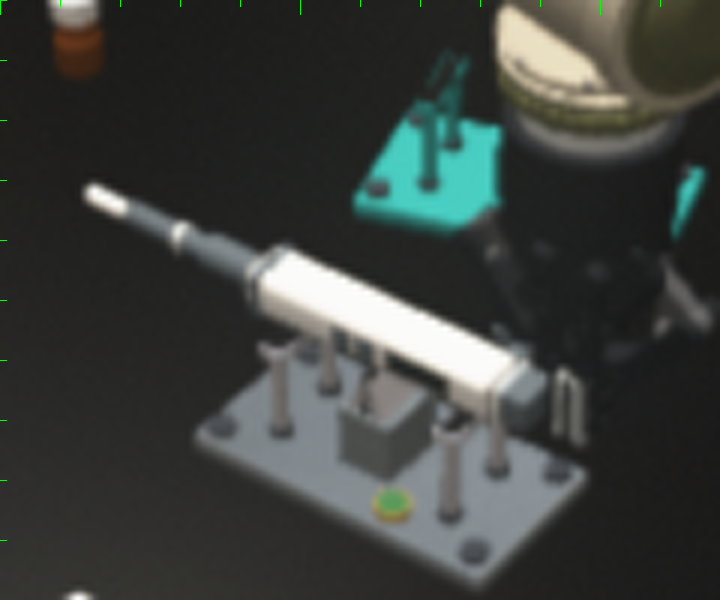

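```bash
python3 -m jog '[[[0,0.006,0,0,0,0],[0,0.002,0,0,0,0],[0,0.001,0,0,0,0],[0,0.001,0,0,0,0],[0,-0.008,0,0,0,0],[0,0,0,0,0,0],[0,0,0,0,0,0],[0,0,0,0,0,0],[0,0,0,0,0,0],[0,0,0,0,0,0],[0,0,0,0,0,0],[0,0,0,0,0,0]]]'
python3 -c "
from h import *
tilt()"
python3 -m jog '[[[0,0,0,0,0,0],[0,0,0,0,0,0],[0,0,0,0,0,0],[0,0,0,0,0,0],[0,0,0,0,0,0],[0,0,0,0,0,0]]]' >/dev/null
python3 -c "
from h import *
tilt('c5')"
```

```text
time_s: 14.0
eef_pos: [494.0, 101.7, 49.8]
ee_rot: [-0.091, -0.701, -0.091, 0.701]
force: [-0.8, 0.3, 0.5]
grip_width: -0.001
nozzle blob (np.int32(18), [346.1, 194.7]) (np.int32(16), [216.9, 184.4]) -> [ 564.9 -164.3   78.4]
t 14.1 pos [494.  101.8  49.8] F [-0.2 -0.1  0.2]
nozzle blob (np.int32(18), [346.4, 194.4]) (np.int32(16), [217.0, 183.5]) -> [ 564.8 -164.2   81.9]
t 14.95 pos [494.  101.8  49.8] F [1.1 0.4 0.8]
```

View pics/c5s.png

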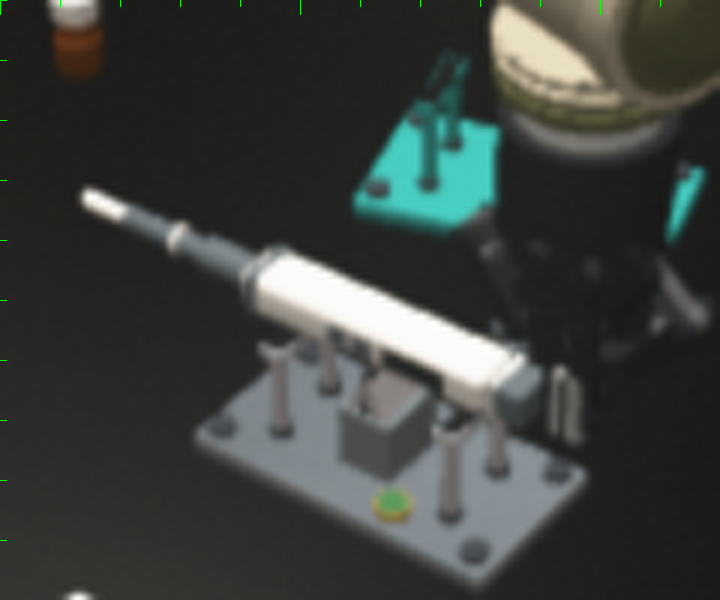

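```bash
python3 -m jog '[[[0,-0.03,0,0,0,0],[-0.03,-0.04,0,0,0,0],[-0.05,0,0,0,0,0]]]' 100
python3 - <<'E'
from h import *
tilt('c6')
to([490,383.5,120],38.7)
E
```

```text
time_s: 15.32
eef_pos: [474.5, 171.2, 129.7]
ee_rot: [-0.091, -0.7, -0.092, 0.702]
force: [1.0, -0.2, 0.2]
grip_width: 0.601
nozzle blob (np.int32(21), [346.4, 194.3]) (np.int32(16), [217.0, 183.5]) -> [ 565.  -164.1   82.1]
t 15.43 pos [478.4 170.4 134.4] F [ 0.2 -0.1  0.3]
t 15.43 pos [478.4 170.4 134.4] yaw_y -75.2 j [0.11 0.34 1.66 0.   1.14 1.42] F [ 0.2 -0.1  0.3]
shift tool mm [  14.8 -203.1  -65.5] toolx [ 0.009  0.001 -1.   ] y [ 0.255 -0.967  0.001] z [-0.967 -0.255 -0.009]
turn about tool x (rad)  1.153 alt -1.988
```

```bash
python3 -m jog '[[[0,-0.0508,-0.0164,0,0,0],[0,-0.0508,-0.0164,0,0,0],[0,-0.0508,-0.0164,0,0,0],[0,-0.0508,-0.0164,0,0,0],[0,0,0,-0.185,0,0],[0,0,0,-0.185,0,0],[0,0,0,-0.185,0,0],[0,0,0,-0.185,0,0],[0,0,0,-0.185,0,0],[0,0,0,-0.185,0,0],[0,0,0,-0.185,0,0],[0,0,0,-0.185,0,0]]]'
python3 -m jog '[[[0,0,0,-0.185,0,0],[0,0,0,-0.185,0,0],[0,0,0,-0.138,0,0],[0.03,0,0,0,0,0]]]'
python3 - <<'E'
from h import *
to([490,383.5,60],38.7)
t=cap("top");s=cap("scene")
crop(t,130,180,80,60,6,"d1t");crop(s,330,230,90,80,7,"d1s")
p=ctrl.sense()["eef_pos"]
print((proj(s,p+[0,0,17])-[330,230])*7)
E
```

```text
time_s: 16.92
eef_pos: [488.0, 382.4, 129.1]
ee_rot: [0.541, 0.455, 0.541, -0.455]
force: [-0.9, 0.2, 0.3]
grip_width: 0.608
time_s: 17.42
eef_pos: [489.2, 383.1, 100.8]
ee_rot: [0.638, 0.307, 0.637, -0.305]
force: [-0.3, -0.3, -0.1]
grip_width: 0.61
t 17.43 pos [489.2 383.1 100.8] yaw_y 38.7 j [ 0.48  0.61  1.32 -0.    1.2  -0.2 ] F [-0.3 -0.3 -0.1]
shift tool mm [40.8  0.7  0.1] toolx [ 0.004  0.002 -1.   ] y [0.78  0.625 0.004] z [ 0.625 -0.781  0.001]
turn about tool x (rad)  -0.0 alt 3.141
[349.39437731 285.79060335]
```

View pics/d1s.png

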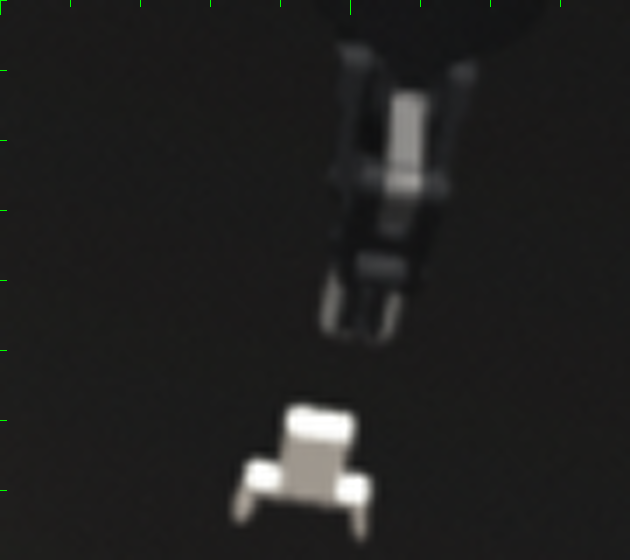

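View pics/d1t.png

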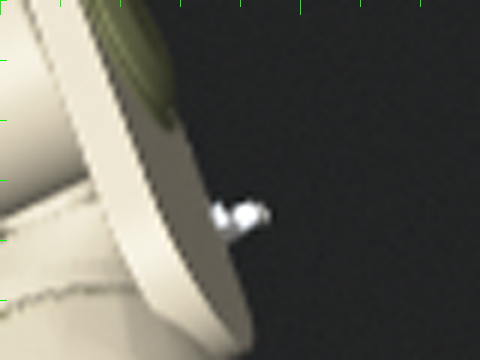

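```bash
python3 - <<'E'
from h import *
s,M=axes(); c=cap("scene"); p=s["eef_pos"]
f=lambda X:((proj(c,X)-[330,230])*7).round(0)
for h in (22,26,30):
  for z in (0,10,17,25,30): print(h,z,f(p+M[:,1]*h+[0,0,z]),f(p-M[:,1]*h+[0,0,z]))
im=c["image"][230:310,330:420].astype(float); im=np.clip((im/255)**.4*255*1.0,0,255).astype(np.uint8)
cv2.imwrite("pics/d2.png",cv2.resize(im[:,:,::-1],None,fx=8,fy=8,interpolation=cv2.INTER_CUBIC))
E
```

```text
22 0 [339. 371.] [344. 272.]
22 10 [344. 351.] [348. 252.]
22 17 [347. 336.] [352. 237.]
22 25 [351. 319.] [355. 220.]
22 30 [353. 309.] [358. 210.]
26 0 [339. 381.] [344. 263.]
26 10 [343. 360.] [349. 243.]
26 17 [347. 345.] [352. 228.]
26 25 [350. 329.] [356. 212.]
26 30 [353. 318.] [358. 201.]
30 0 [338. 390.] [345. 255.]
30 10 [343. 369.] [349. 234.]
30 17 [346. 355.] [352. 220.]
30 25 [350. 338.] [356. 203.]
30 30 [352. 327.] [358. 192.]
```

View pics/d2.png

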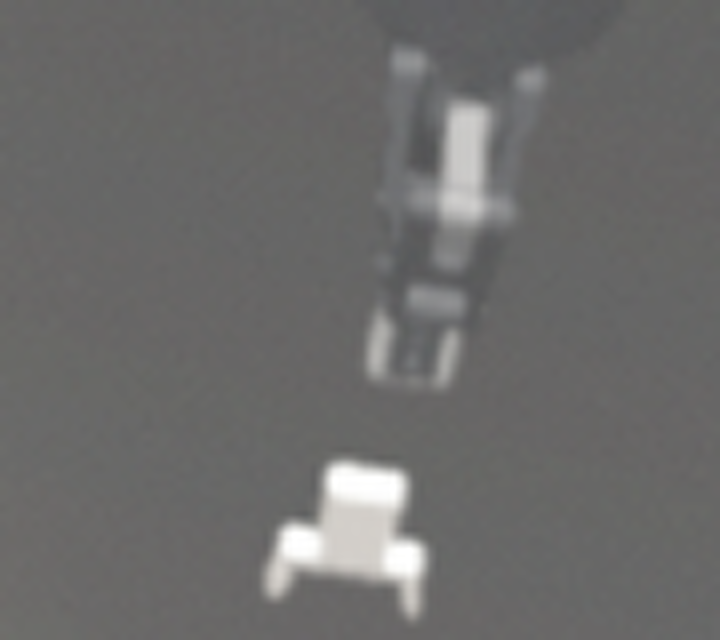

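```bash
python3 -m jog '[[[0.04,0,0.0045,0,0,0],[0.04,0,0,0,0,0],[0,0,0,0,0,0]]]'
python3 - <<'E'
from h import *
to([490,383.5,7],38.7)
c=cap("scene")
im=c["image"][250:330,330:420].astype(float); im=np.clip((im/255)**.5*255*1.0,0,255).astype(np.uint8)
cv2.imwrite("pics/d3.png",cv2.resize(im[:,:,::-1],None,fx=8,fy=8,interpolation=cv2.INTER_CUBIC))
E
```

```text
time_s: 17.95
eef_pos: [489.8, 378.5, 18.3]
ee_rot: [0.636, 0.305, 0.638, -0.308]
force: [1.1, -1.1, 0.9]
grip_width: 0.611
t 17.95 pos [489.8 378.5  18.3] yaw_y 38.6 j [ 0.47  0.71  1.39  0.    1.05 -0.2 ] F [ 1.1 -1.1  0.9]
shift tool mm [11.3  3.3 -3.8] toolx [-0.004 -0.002 -1.   ] y [ 0.782  0.624 -0.004] z [ 0.624 -0.782 -0.001]
turn about tool x (rad)  -0.002 alt 3.14
```

View pics/d3.png

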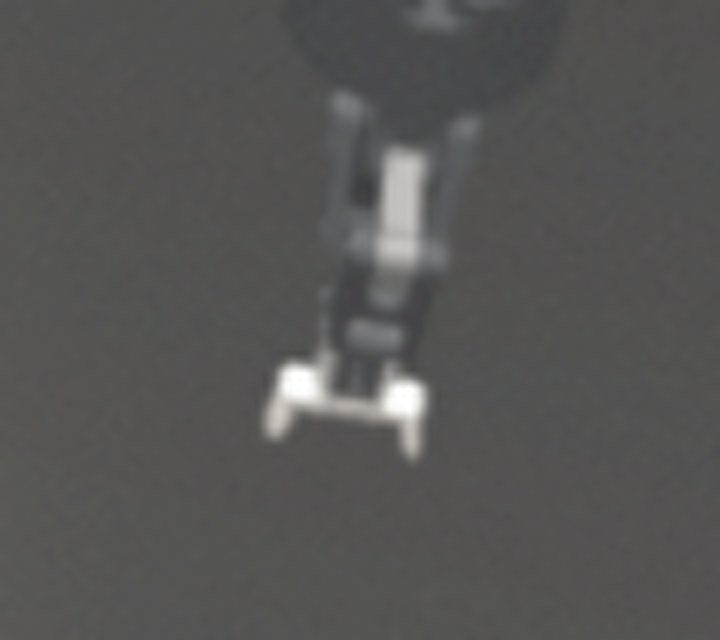

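```bash
python3 -m jog '[[[0.01,0.0025,0,0,0,0],[0,0,0,0,0,0]]]'
python3 -m jog '[[[0,0,0,0,0,0],[0,0,0,0,0,0],[0,0,0,0,0,0],[0,0,0,0,0,0],[0,0,0,0,0,0],[0,0,0,0,0,0],[0,0,0,0,0,0]]]' 255 20
python3 - <<'E'
from h import *
to([490,383.5,7],38.7)
c=cap("scene")
im=c["image"][250:330,330:420].astype(float); im=np.clip((im/255)**.5*255*1.0,0,255).astype(np.uint8)
cv2.imwrite("pics/d4.png",cv2.resize(im[:,:,::-1],None,fx=8,fy=8,interpolation=cv2.INTER_CUBIC))
E
```

```text
time_s: 18.25
eef_pos: [493.1, 381.0, 10.4]
ee_rot: [0.637, 0.307, 0.637, -0.306]
force: [0.2, -1.0, -0.1]
grip_width: 0.612
time_s: 19.12
eef_pos: [493.0, 380.8, 10.1]
ee_rot: [0.637, 0.307, 0.637, -0.306]
force: [0.2, 0.4, 3.7]
grip_width: 0.106
t 19.12 pos [493.  380.8  10.1] yaw_y 38.6 j [ 0.47  0.72  1.39  0.    1.03 -0.2 ] F [0.2 0.4 3.7]
shift tool mm [ 3.1 -0.7 -4. ] toolx [ 0.001  0.    -1.   ] y [0.781 0.624 0.001] z [ 0.624 -0.781  0.   ]
turn about tool x (rad)  -0.001 alt 3.14
```

View pics/d4.png

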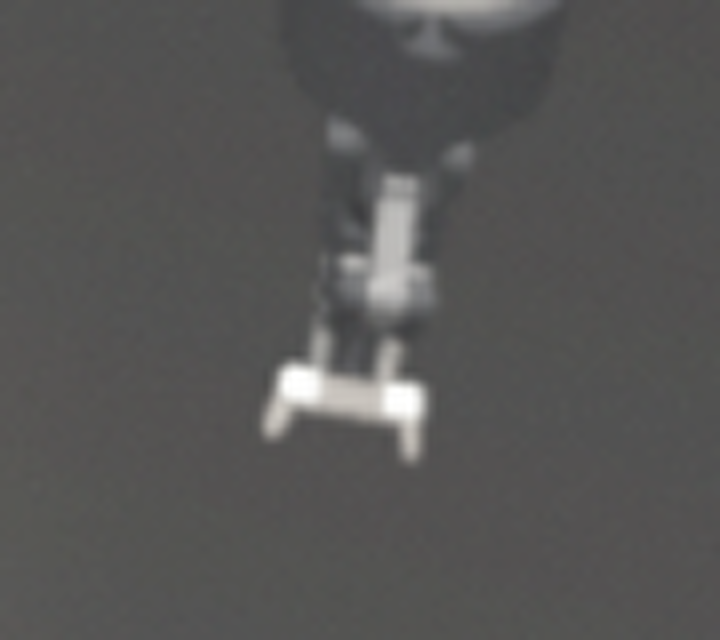

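```bash
python3 -m jog '[[[-0.02,0,0,0,0,0],[-0.05,0,0,0,0,0],[-0.06,0,0,0,0,0],[0,0,0,-0.185,0,0],[0,0,0,-0.185,0,0],[0,0,0,-0.185,0,0],[0,0,0,-0.185,0,0],[0,0,0,-0.185,0,0],[0,0,0,-0.185,0,0],[0,0,0,-0.042,0,0]]]'
python3 - <<'E'
from h import *
to([523,60,140],104.7)
c=cap("scene");t=cap("top")
crop(c,215,150,100,110,6,"e1")
crop(c,340,190,100,110,6,"e2")
crop(t,245,175,110,70,7,"e3")
E
```

```text
time_s: 20.42
eef_pos: [492.4, 380.5, 139.1]
ee_rot: [0.701, -0.091, 0.702, 0.091]
force: [-0.6, -0.8, 0.1]
grip_width: 0.111
t 20.43 pos [492.4 380.5 139.1] yaw_y 104.8 j [ 0.47  0.58  1.27  0.    1.29 -1.36] F [-0.6 -0.8  0.1]
shift tool mm [  -0.7 -317.7  -52.3] toolx [-0.001 -0.001 -1.   ] y [-0.255  0.967 -0.   ] z [ 0.967  0.255 -0.002]
turn about tool x (rad)  0.002 alt -3.14
```

View pics/e1.png

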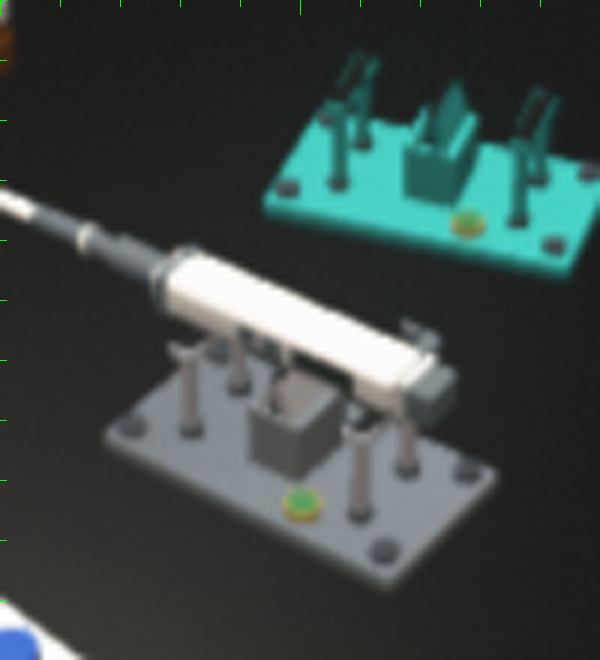

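View pics/e2.png

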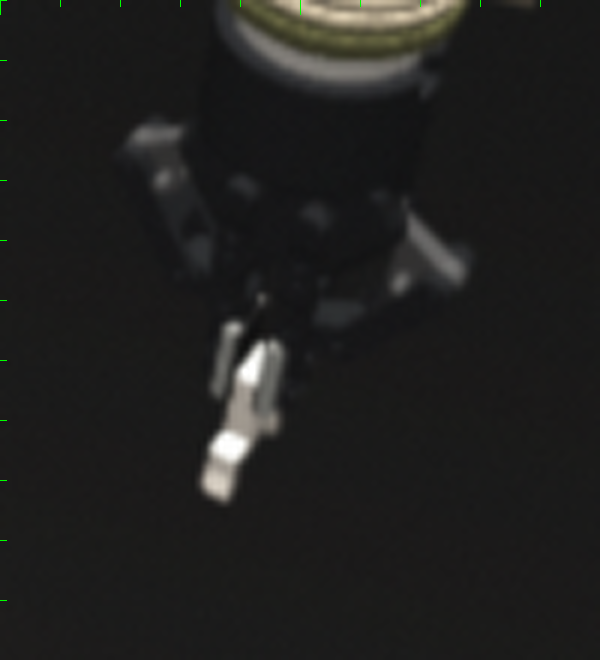

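View pics/e3.png

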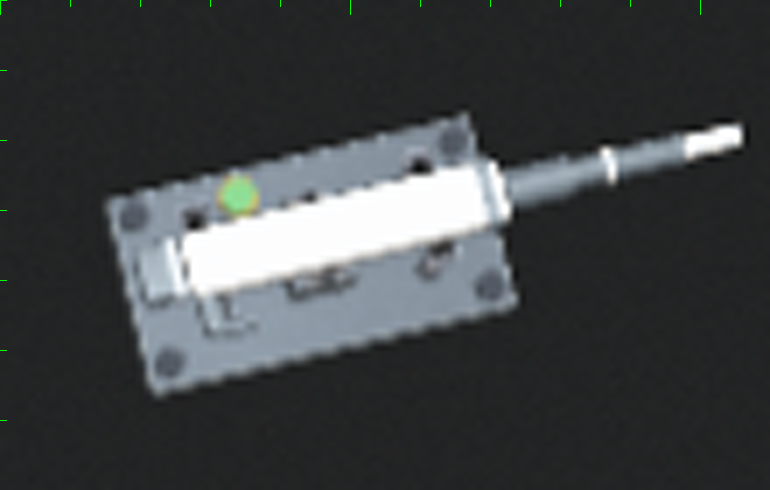

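```bash
cat > m.py <<'E'
from h import *
t=cap("top");s=cap("scene")
T=[ray(t,(245+x/7,175+y/7),13) for x,y in((133,216),(453,142),(490,287),(170,362))]
S=[ray(s,(215+x/6,150+y/6),13) for x,y in((467,471),(217,350),(132,427),(385,551))]
TC=[ray(t,(245+x/7,175+y/7),12) for x,y in((108,202),(467,116),(517,303),(154,393))]
for n,P in(("top screws",T),("scene screws",S),("top corners",TC)):
    P=np.array(P); print(n,P.mean(0).round(1),[np.linalg.norm(P[i]-P[(i+1)%4]).round(1) for i in range(4)])
    d=P[0]-P[1]+P[3]-P[2]
    print("ang",np.degrees(np.arctan2(d[1],d[0])).round(2) if n!="scene screws" else "")
# pipette: tip & cap end top edge
for nm,a,b in(("nozzle",(743,135),(-2,192)),("cap end top mid",(143,268),(447,378)),("handle/cap far corner",(163,240),(437,352)),):
    print(nm,tri([t,s],[(245+a[0]/7,175+a[1]/7),(215+b[0]/6,150+b[1]/6)]).round(1))
E
python3 m.py
```

```text
top screws [522.4   1.9  13. ] [np.float64(148.6), np.float64(68.0), np.float64(147.5), np.float64(68.0)]
ang 104.29
scene screws [521.8   4.4  13. ] [np.float64(149.8), np.float64(69.4), np.float64(147.3), np.float64(66.9)]
ang 
top corners [521.9   1.8  12. ] [np.float64(167.3), np.float64(88.1), np.float64(167.8), np.float64(88.7)]
ang 104.88
nozzle [ 565.  -178.2   79.8]
cap end top mid [499.5  79.   94.4]
handle/cap far corner [506.3  73.7 110.5]
```

```bash
python3 - <<'E'
from h import *
t=cap("top");s=cap("scene")
L=ray(t,(245+189/7,175+264/7),92);R=ray(t,(245+482/7,175+197/7),92)
print(L,R,np.linalg.norm(L-R)); u=(L-R)/np.linalg.norm(L-R); print("ang",np.degrees(np.arctan2(u[1],u[0])))
E0=np.array([522.1,2.8,92]); n=np.array([-u[1],u[0],0]); print("lateral of axis rel edge (along n)",n.round(3),(n@(L-E0)).round(2)); print("target",(E0+n*(n@(L-E0))).round(1))
st,M=axes();p=st["eef_pos"]
for oy,oz in((0,0),(-1,-3.8)):
    o=p+M[:,1]*oy+M[:,2]*oz; o[2]=129
    f=lambda X:((proj(s,X)-[340,190])*6).round(0)
    y=M[:,2]
    print("tabtop",f(o+[0,0,50]),"tabtop near/far",f(o+y*10+[0,0,50]),f(o-y*10+[0,0,50]),"near shoulder",f(o+y*15.5+[0,0,20]),"near foot",f(o+y*19+M[:,1]*5),f(o+y*19-M[:,1]*5),"far sh",f(o-y*15.5+[0,0,20]))
E
python3 - <<'E'
import sys;sys.path.insert(0,'.')
from h import *
c=cap("scene")
im=c["image"][235:280,360:400].astype(float); im=np.clip((im/255)**.6*255*1.0,0,255).astype(np.uint8)
cv2.imwrite("pics/e4.png",cv2.resize(im[:,:,::-1],None,fx=12,fy=12,interpolation=cv2.INTER_CUBIC))
E
```

```text
[503.95462038  57.61954784  92.        ] [534.85327268 -65.60635416  92.        ] 127.04074007024795
ang 104.07657426529951
lateral of axis rel edge (along n) [-0.97  -0.243  0.   ] 4.27
target [518.    1.8  92. ]
tabtop [253. 369.] tabtop near/far [241. 385.] [265. 353.] near shoulder [222. 451.] near foot [222. 500.] [198. 488.] far sh [259. 402.]
tabtop [255. 362.] tabtop near/far [243. 378.] [267. 346.] near shoulder [224. 444.] near foot [224. 492.] [200. 480.] far sh [261. 395.]
```

View pics/e4.png

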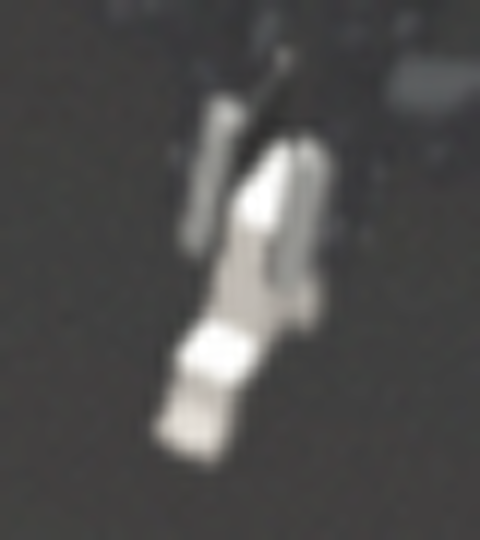

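```bash
python3 - <<'E'
from h import *
t=cap("top");s=cap("scene")
E0=np.array([522.1,2.8,92]); n=np.array([-.968,-.252,0])
im=cv2.cvtColor(s["image"],cv2.COLOR_RGB2BGR)[185:220,235:295]
cv2.imwrite("pics/f1.png",cv2.resize(im,None,fx=12,fy=12,interpolation=cv2.INTER_CUBIC))
for c,roi,nm in((t,(265,190,60,35),"top"),(s,(240,185,50,35),"scene")):
    x0,y0,w,h=roi; g=cv2.cvtColor(c["image"],cv2.COLOR_RGB2GRAY)[y0:y0+h,x0:x0+w]
    m=(g>(205 if nm=="top" else 200)).astype(np.uint8)
    k,l,st,ce=cv2.connectedComponentsWithStats(m); i=1+np.argmax(st[1:,4])
    r=cv2.minAreaRect(np.argwhere(l==i)[:,::-1].astype(np.float32)); cc=np.array(ce[i])+[x0,y0]
    X=ray(c,cc,92); print(nm,st[i],r,cc,X.round(1),"lat",(n@(X-E0)).round(2),"along",((X-E0)@np.array([-.252,.968,0])).round(1))
for nm,z in(("t",81),):
    X=ray(t,(245+743/7,175+135/7),81);print("nozzle top",X,(n@(X-E0)));X=ray(s,(215-2/6,150+192/6),81);print("nozzle scene",X,(n@(X-E0)))
E
```

```text
top [  4   9  46  18 405] ((26.147062301635742, 17.588233947753906), (8.973817825317383, 46.081764221191406), 75.96376037597656) [291.66666667 207.39012346] [ 5.209e+02 -1.000e-01  9.200e+01] lat 1.89 along -2.5
scene [  3   8  44  21 319] ((24.128864288330078, 18.335050582885742), (45.38597106933594, 7.412027359008789), 23.96249008178711) [263.87774295 203.10031348] [522.8   3.2  92. ] lat -0.73 along 0.2
nozzle top [ 565.88710553 -178.95718277   81.        ] 3.41689190723723
nozzle scene [ 565.16742358 -175.32025821   81.        ] 3.1970390403175992
```

View pics/f1.png

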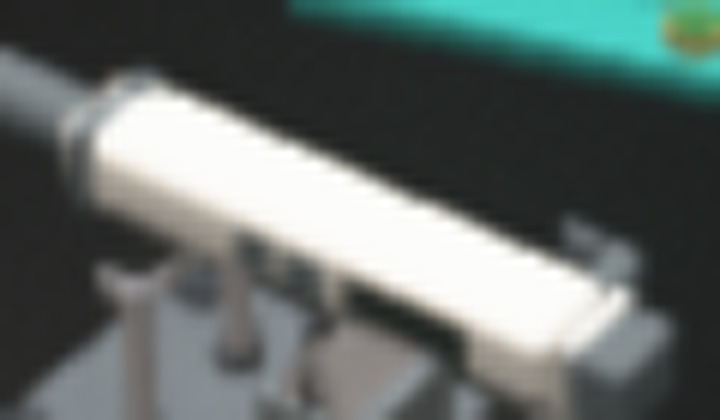

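```bash
python3 - <<'E'
from h import *
to([523.9,2.8,125],104.0)
E
```

```text
t 20.88 pos [492.8 380.7 139.8] yaw_y 104.6 j [ 0.47  0.58  1.27  0.    1.29 -1.36] F [ 0.8  0.2 -0.4]
shift tool mm [  14.8 -373.5  -65.1] toolx [-0. -0. -1.] y [-0.252  0.968 -0.   ] z [ 0.968  0.252 -0.   ]
turn about tool x (rad)  0.011 alt -3.131
```

```bash
python3 -m jog '[[[0,-0.03,-0.0052,0,0,0],[0,-0.05,-0.0087,0,0,0],[0,-0.05,-0.0087,0,0,0],[0,-0.05,-0.0087,0,0,0],[0,-0.05,-0.0087,0,0,0],[0,-0.05,-0.0087,0,0,0],[0,-0.05,-0.0087,0,0,0],[0.005,-0.0285,-0.005,0,0,0],[0.01,-0.015,-0.0027,0.011,0,0],[0,0,0,0,0,0],[0,0,0,0,0,0]]]'
cat > rv.py <<'E'
from h import *
import sys
tgt=np.array([520.9,2.5])
s=cap("scene");st,M=axes();p=st["eef_pos"]
to([523.9,2.8,125],104.0)
u=np.array([np.cos(np.radians(104)),np.sin(np.radians(104)),0]); w=np.array([u[1],-u[0],0]) # w toward +x side
x0,y0,W,H=230,150,75,65
im=s["image"][y0:y0+H,x0:x0+W].astype(float); im=np.clip((im/255)**.7*255,0,255).astype(np.uint8)
im=cv2.resize(im[:,:,::-1],None,fx=10,fy=9 if False else 10,interpolation=cv2.INTER_CUBIC)
fz=p[2]-10.1
o=np.array([tgt[0],tgt[1],fz])
def pt(X,col):
    q=(proj(s,X)-[x0,y0])*10+5; cv2.circle(im,(int(q[0]),int(q[1])),3,col,-1)
# predicted rider if exactly at target: near foot outer corners, near shoulder, tab top
for X in (o+w*21+u*5,o+w*21-u*5,o+w*21+u*5+[0,0,20],o+w*21-u*5+[0,0,20],o+w*10+u*5+[0,0,50],o+w*10-u*5+[0,0,50]): pt(X,(0,0,255))
# crest near end
for a in(-2.5,2.5): pt(np.array([522.1,2.8,70])+w*18+u*a,(255,0,255))
cv2.imwrite("pics/%s.png"%sys.argv[1],im)
E
python3 rv.py g1
```

```text
time_s: 22.25
eef_pos: [524.1, 3.9, 124.9]
ee_rot: [0.702, -0.086, 0.702, 0.087]
force: [0.0, -0.3, 0.6]
grip_width: 0.106
t 22.3 pos [524.1   3.9 125. ] yaw_y 104.1 j [-0.22  0.39  1.61  0.    1.14 -2.03] F [0.4 0.2 0.5]
shift tool mm [-0.  -1.  -0.5] toolx [ 0.  0. -1.] y [-0.243  0.97   0.   ] z [0.97  0.243 0.   ]
turn about tool x (rad)  0.001 alt -3.14
```

View pics/g1.png

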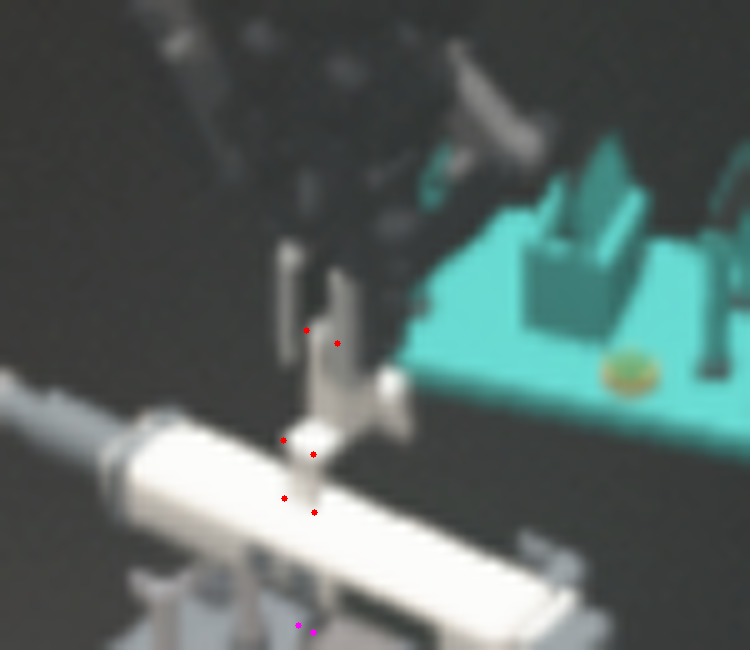

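```bash
sed -i 's/^# crest near/for X in (o+w*15.5+[0,0,20],o-w*15.5+[0,0,20],o-w*21,o+w*21): pt(X,(0,200,0))\n# crest near/' rv.py; python3 rv.py g2
```

```text
t 22.35 pos [524.2   3.9 125. ] yaw_y 104.1 j [-0.22  0.39  1.61  0.    1.14 -2.03] F [0.6 0.7 0.3]
shift tool mm [ 0.  -1.  -0.5] toolx [ 0.  0. -1.] y [-0.243  0.97  -0.   ] z [0.97  0.243 0.   ]
turn about tool x (rad)  0.001 alt -3.14
```

View pics/g2.png

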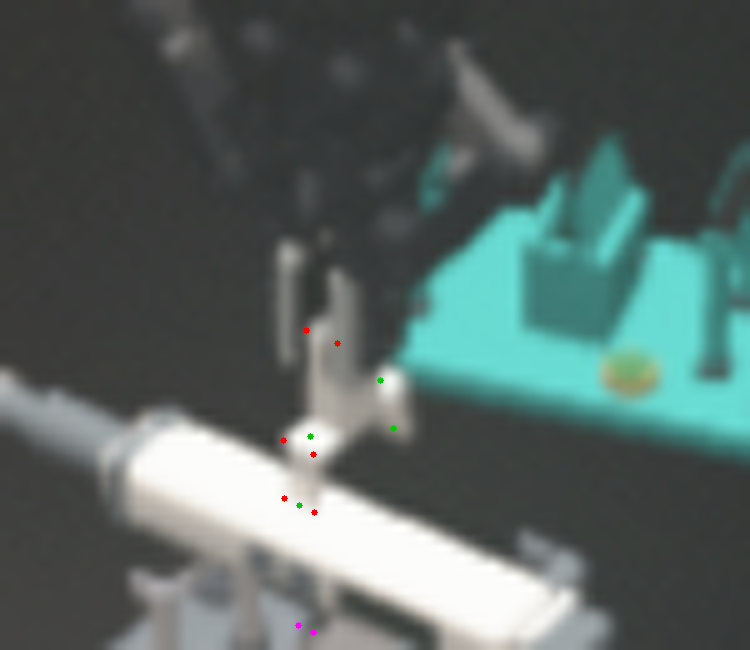

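```bash
cat > ov.py <<'E'
from h import *
import sys
s=cap("scene")
u=np.array([np.cos(np.radians(104.6)),np.sin(np.radians(104.6)),0]); w=np.array([u[1],-u[0],0])
E0=np.array([522.1,2.8,0])
x0,y0,W,H=225,190,75,60
im=s["image"][y0:y0+H,x0:x0+W].astype(float); im=np.clip((im/255)**.8*255*1.3,0,255).astype(np.uint8)
im=cv2.resize(im[:,:,::-1],None,fx=10,fy=10,interpolation=cv2.INTER_CUBIC)
def pt(X,col):
    q=(proj(s,X)-[x0,y0])*10; cv2.circle(im,(int(q[0]),int(q[1])),3,col,-1)
for a in(-85,85):
    for b in(-45,45): pt(E0+u*a+w*b+[0,0,12],(0,0,255))
for a in(-2.5,2.5):
    for b in (18,): pt(E0+u*a+w*b+[0,0,70],(255,0,255))
for a in(-50,50):
    for b in(-25,25): pt(E0+u*a+w*b+[0,0,67.5],(0,255,0))
cv2.imwrite("pics/%s.png"%sys.argv[1],im)
E
python3 ov.py o1
```

View pics/o1.png

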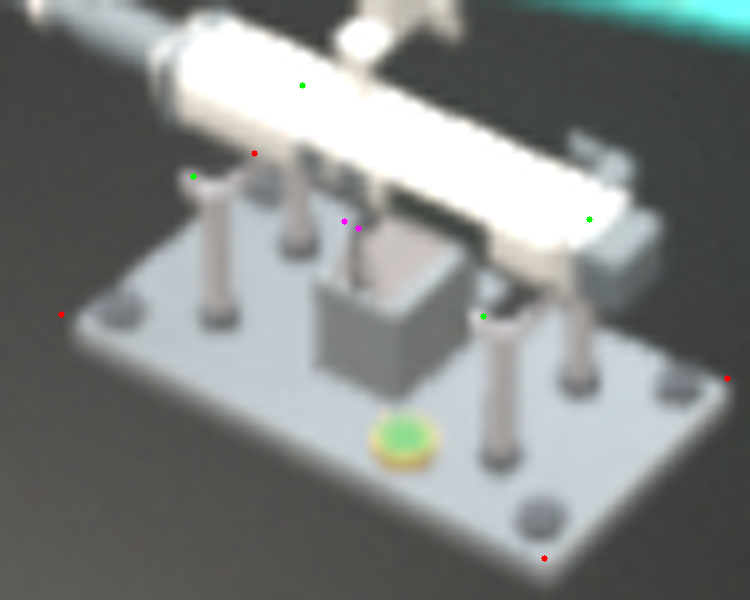

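```bash
python3 -m jog '[[[0.006,-0.0019,0,0,0,0],[0.008,0,0,0,0,0],[0.004,0,0,0,0,0],[0,0,0,0,0,0]]]'
python3 - <<'E'
from h import *
to([523.9,2.8,125],104.0)
s=cap("scene")
x0,y0,W,H=235,165,65,60
im=s["image"][y0:y0+H,x0:x0+W].astype(float); im=np.clip((im/255)**1.3*255,0,255).astype(np.uint8)
cv2.imwrite("pics/h1.png",cv2.resize(im[:,:,::-1],None,fx=10,fy=10,interpolation=cv2.INTER_CUBIC))
E
```

```text
time_s: 22.9
eef_pos: [524.4, 1.1, 106.4]
ee_rot: [0.702, -0.086, 0.702, 0.086]
force: [0.5, 0.3, -0.0]
grip_width: 0.107
t 22.9 pos [524.4   1.1 106.4] yaw_y 104.0 j [-0.22  0.41  1.63 -0.    1.1  -2.04] F [ 0.5  0.3 -0. ]
shift tool mm [-18.6   1.8  -0.1] toolx [-0.001  0.    -1.   ] y [-0.242  0.97   0.   ] z [ 0.97   0.242 -0.001]
turn about tool x (rad)  -0.0 alt 3.141
```

View pics/h1.png

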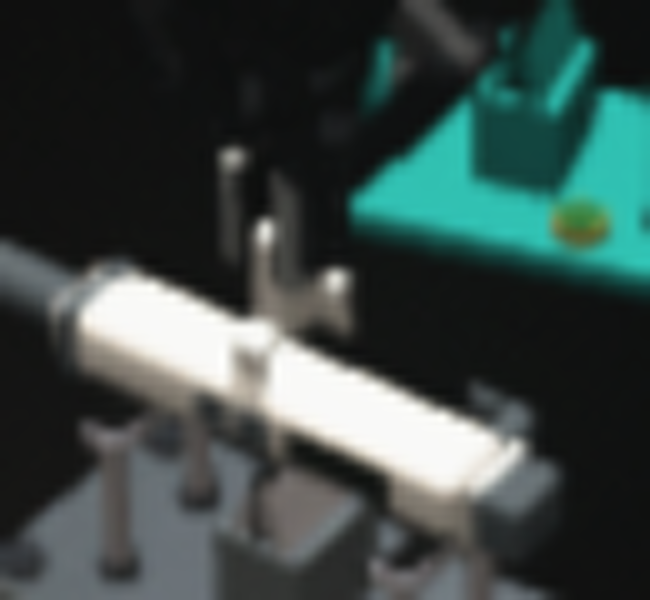

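```bash
python3 - <<'E'
from h import *
s=cap("scene")
x0,y0=235,165
u=np.array([np.cos(np.radians(104.)),np.sin(np.radians(104.)),0]); w=np.array([u[1],-u[0],0])
E0=np.array([522.1,2.8,0])
g=cv2.cvtColor(s["image"],cv2.COLOR_RGB2GRAY).astype(float)
gc=cv2.resize(g[y0:y0+60,x0:x0+65],None,fx=10,fy=10,interpolation=cv2.INTER_CUBIC)
def L(x,y,z):
    X=ray(s,(x0+x/10-.5,y0+y/10-.5),z)-E0; return round(float(X@w),1),round(float(X@u),1)
for col in(150,180,360,390,420,450):
    c=gc[:,col]; 
    # far silhouette: first crossing of 130 scanning down to the handle
    r=np.where(c[240:]>130)[0][0]+240; 
    rr=r+20
    vals=c[r:r+140:10].round(0).astype(int)
    # bottom silhouettes
    print(col,"far row",r,"lat@91",L(col,r,91),vals.tolist())
print("near sh",L(255,338,116.3),"far sh",L(335,280,116.3))
print("near foot bottom",L(245,395,96.3),"far foot",L(345,335,96.3))
E
```

```text
150 far row 277 lat@91 (-14.6, -62.6) [140, 254, 252, 251, 251, 251, 250, 246, 224, 180, 153, 139, 112, 82]
180 far row 288 lat@91 (-15.7, -52.7) [130, 239, 252, 251, 251, 251, 251, 248, 232, 191, 157, 145, 126, 98]
360 far row 369 lat@91 (-17.1, 9.6) [134, 238, 252, 251, 251, 251, 251, 251, 230, 148, 59, 34, 56, 94]
390 far row 383 lat@91 (-17.1, 19.9) [134, 232, 251, 251, 251, 251, 251, 250, 234, 167, 116, 101, 97, 77]
420 far row 398 lat@91 (-16.8, 30.3) [141, 243, 252, 251, 251, 251, 251, 248, 228, 183, 149, 142, 124, 83]
450 far row 410 lat@91 (-17.5, 40.0) [136, 233, 252, 251, 251, 251, 251, 247, 211, 159, 138, 137, 114, 91]
near sh (14.2, -2.4) far sh (-19.0, -0.3)
near foot bottom (15.9, -4.9) far foot (-21.3, 1.3)
```

```bash
python3 -m jog '[[[0.004,0.0008,0,0,0,0],[0.004,0,0,0,0,0],[0.003,0,0,0,0,0],[0.003,0,0,0,0,0],[0.0025,0,0,0,0,0],[0,0,0,0,0,0]]]'
python3 - <<'E'
from h import *
to([523.9,2.8,87],104.0)
tilt()
s=cap("scene")
x0,y0,W,H=235,165,65,60
im=s["image"][y0:y0+H,x0:x0+W].astype(float); im=np.clip((im/255)**1.3*255,0,255).astype(np.uint8)
cv2.imwrite("pics/h2.png",cv2.resize(im[:,:,::-1],None,fx=10,fy=10,interpolation=cv2.INTER_CUBIC))
E
```

```text
time_s: 23.75
eef_pos: [524.3, 1.8, 90.1]
ee_rot: [0.702, -0.086, 0.702, 0.086]
force: [-0.5, 0.2, -0.3]
grip_width: 0.108
t 23.75 pos [524.3   1.8  90.1] yaw_y 104.0 j [-0.22  0.43  1.65  0.    1.06 -2.04] F [-0.5  0.2 -0.3]
shift tool mm [ 3.1  1.  -0.1] toolx [-0.  0. -1.] y [-0.242  0.97   0.   ] z [ 0.97   0.242 -0.   ]
turn about tool x (rad)  -0.0 alt 3.141
nozzle blob (np.int32(17), [346.2, 194.5]) (np.int32(15), [216.8, 183.4]) -> [ 564.9 -164.    82.2]
t 23.85 pos [524.4   1.8  90.3] F [-0.5 -0.5 -0.6]
```

View pics/h2.png

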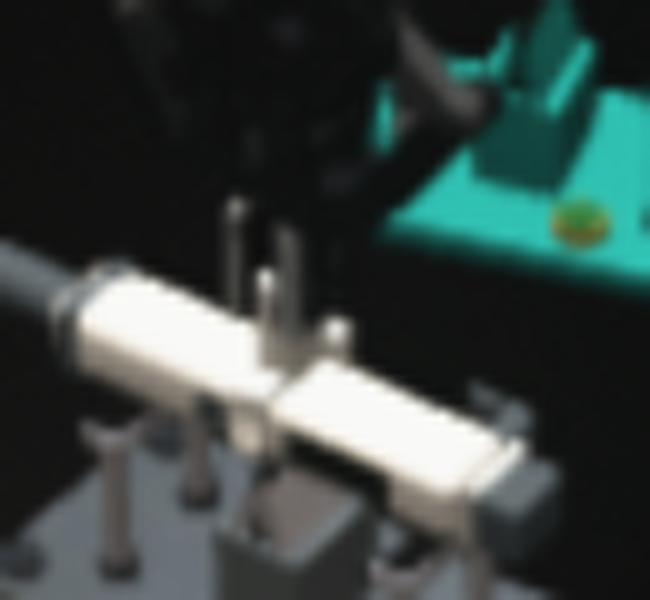

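```bash
python3 -m jog '[[[0.0015,0,0,0,0,0],[0.001,0,0,0,0,0],[0.0005,0,0,0,0,0],[0,0,0,0,0,0]]]'
python3 - <<'E'
from h import *
F=[]
for i in range(3): F.append(0)
tilt(); print(ctrl.sense()["force"],ctrl.sense()["wrist_torque"].round(3))
s=cap("scene")
x0,y0,W,H=235,165,65,60
im=s["image"][y0:y0+H,x0:x0+W].astype(float); im=np.clip((im/255)**1.3*255,0,255).astype(np.uint8)
cv2.imwrite("pics/h3.png",cv2.resize(im[:,:,::-1],None,fx=10,fy=10,interpolation=cv2.INTER_CUBIC))
E
```

```text
time_s: 24.4
eef_pos: [524.3, 1.8, 87.3]
ee_rot: [0.702, -0.086, 0.702, 0.086]
force: [0.3, -0.3, -0.5]
grip_width: 0.106
nozzle blob (np.int32(17), [346.2, 194.5]) (np.int32(15), [216.8, 183.4]) -> [ 564.9 -164.    82.2]
t 24.5 pos [524.4   1.8  87.3] F [0.5 0.5 0.5]
[0.47571875 0.53135299 0.49921928] [-0.026 -0.035 -0.047]
```

View pics/h3.png

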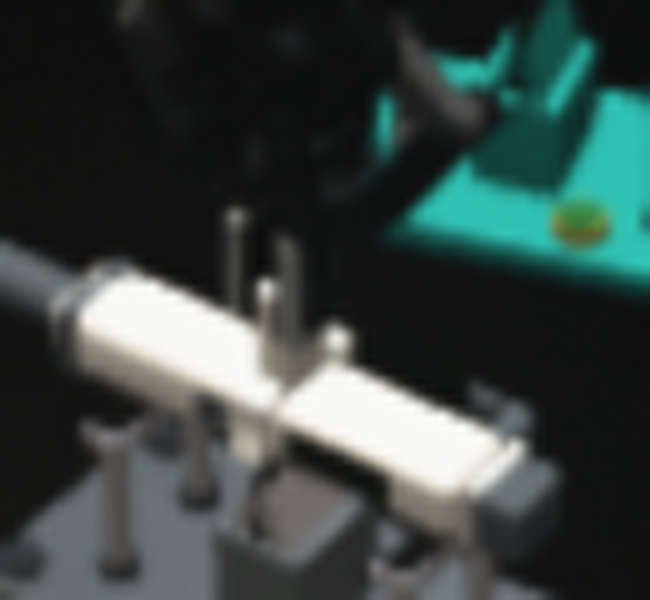

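```bash
python3 -m jog '[[[0.0006,0,0,0,0,0],[0.0004,0,0,0,0,0],[0,0,0,0,0,0]]]'
python3 -c "
from h import *
tilt()"
```

```text
time_s: 24.92
eef_pos: [524.4, 1.8, 86.3]
ee_rot: [0.702, -0.086, 0.702, 0.086]
force: [-0.5, 0.8, 0.9]
grip_width: 0.109
nozzle blob (np.int32(17), [346.2, 194.5]) (np.int32(15), [216.8, 183.4]) -> [ 564.9 -164.    82.2]
t 25.02 pos [524.4   1.8  86.3] F [-0.3 -0.2  0.4]
```

```bash
python3 -m jog '[[[0,0,0,0,0,0],[0,0,0,0,0,0],[0,0,0,0,0,0]]]' 190
python3 - <<'E'
from h import *
tilt()
s=cap("scene")
x0,y0,W,H=235,165,65,60
im=s["image"][y0:y0+H,x0:x0+W].astype(float); im=np.clip((im/255)**1.0*255,0,255).astype(np.uint8)
cv2.imwrite("pics/h4.png",cv2.resize(im[:,:,::-1],None,fx=10,fy=10,interpolation=cv2.INTER_CUBIC))
E
```

```text
time_s: 25.4
eef_pos: [524.3, 1.8, 86.3]
ee_rot: [0.702, -0.086, 0.702, 0.086]
force: [0.5, -0.8, 0.1]
grip_width: 0.254
nozzle blob (np.int32(18), [346.4, 194.5]) (np.int32(16), [217.0, 183.5]) -> [ 564.6 -164.3   81.7]
t 25.5 pos [524.4   1.8  86.3] F [ 0.9 -0.2  0.1]
```

View pics/h4.png

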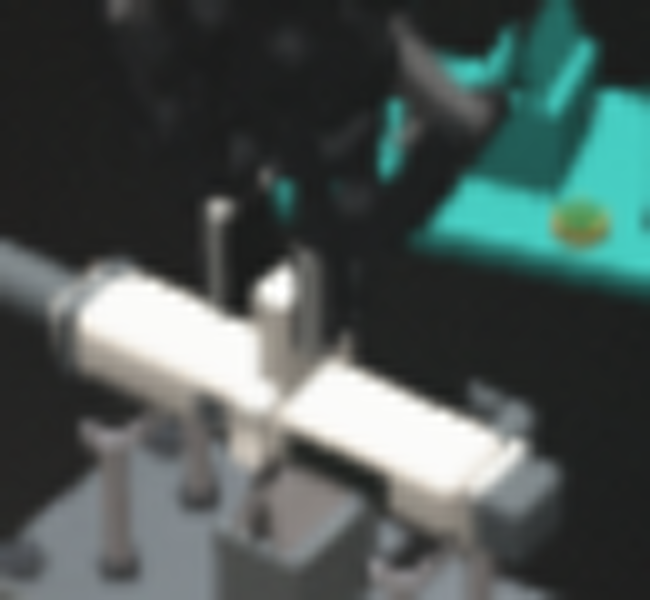

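```bash
python3 -m jog '[[[-0.004,0,0,0,0,0],[-0.01,0,0,0,0,0],[-0.02,0,0,0,0,0],[-0.04,0,0,0,0,0],[-0.05,0,0,0,0,0],[0,0.05,0,0,0,0],[0,0.06,0,0,0,0],[0,0.06,0,0,0,0],[0,0.06,0,0,0,0],[0,0.04,0,0,0,0]]]'
python3 - <<'E'
from h import *
tilt()
s=cap("scene");t=cap("top")
crop(t,240,175,110,70,7,"k1t")
x0,y0,W,H=210,165,90,85
im=s["image"][y0:y0+H,x0:x0+W]
cv2.imwrite("pics/k1s.png",cv2.resize(im[:,:,::-1],None,fx=7,fy=7,interpolation=cv2.INTER_CUBIC))
E
```

```text
time_s: 26.8
eef_pos: [458.1, 266.1, 211.2]
ee_rot: [0.702, -0.087, 0.701, 0.087]
force: [1.1, -0.1, 1.1]
grip_width: 0.253
nozzle blob (np.int32(21), [346.3, 194.5]) (np.int32(16), [217.0, 183.5]) -> [ 564.7 -164.1   81.8]
t 26.9 pos [457.8 266.8 211. ] F [-0.3 -0.4 -0.6]
```

View pics/k1s.png

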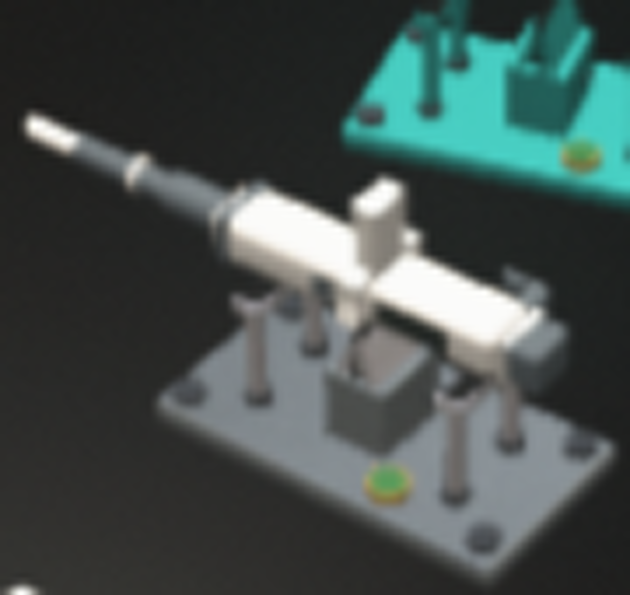

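View pics/k1t.png

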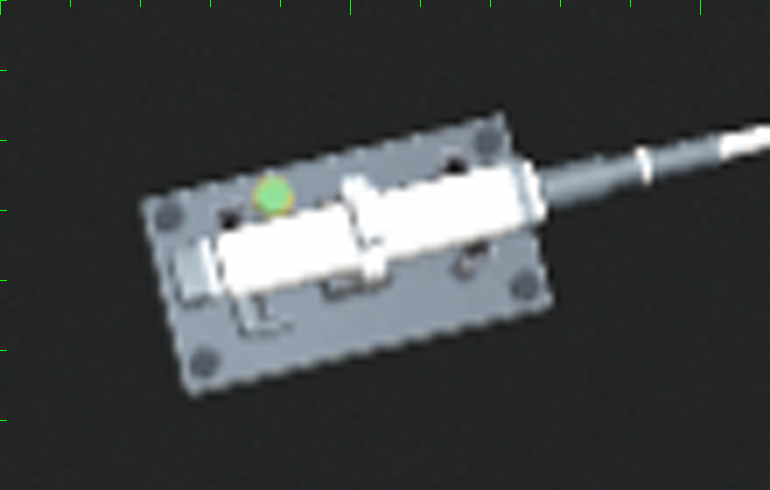

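```bash
python3 - <<'E'
from h import *
t=cap("top");s=cap("scene")
g=lambda x,y,z:ray(t,(240+x/7,175+y/7),z)
a=g(357,187,95);b=g(374,268,95); C=np.mean([g(x,y,12) for x,y in((143,202),(502,116),(552,303),(188,393))],0)
u=np.array([-.252,.968,0]); w=np.array([.968,.252,0])
print(a,b,np.linalg.norm(a-b)); d=(a+b)/2-C; print("top rider rel edge: along",d@u,"lat",d@w)
d=b-a; print("legs ang",np.degrees(np.arctan2(-d[1],-d[0])))
# scene
h=lambda x,y,z:ray(s,(210+x/7,165+y/7),z)
S=np.mean([h(x,y,13) for x,y in((582,446),(292,304),(190,392),(485,538))],0)
for q,z in(((380,192),126),((365,200),126)): d=h(*q,z)-S; print("scene tab top rel",d@u,d@w)
E
python3 -m jog '[[[0,0,0,0,0,0],[0,0,0,0,0,0],[0,0,0,0,0,0],[0,0,0,0,0,0],[0,0,0,0,0,0],[0,0,0,0,0,0],[0,0,0,0,0,0],[0,0,0,0,0,0]]]' >/dev/null
python3 -c "
from h import *
tilt()
c=cap('scene');cv2.imwrite('pics/fin.png',c['image'][:,:,::-1])"
```

```text
[537.30993343   2.23119491  95.        ] [502.98681442  -5.23827061  95.        ] 35.12647738721124
top rider rel edge: along -2.835685132012139 lat -2.5112124002481226
legs ang 12.277394071275204
scene tab top rel -3.3775450552966517 -3.165200082090845
scene tab top rel -5.050874660872255 4.255298690276152
nozzle blob (np.int32(21), [346.3, 194.5]) (np.int32(16), [217.0, 183.5]) -> [ 564.7 -164.1   81.8]
t 28.2 pos [459.1 263.8 210.3] F [ 0.2  1.5 -0.5]
```

View pics/fin.png

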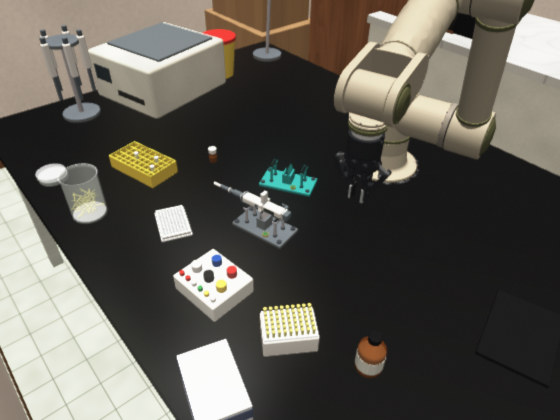

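```bash
python3 - <<'E'
from h import *
t=cap("top");s=cap("scene")
u=np.array([-.252,.968,0]); w=np.array([.968,.252,0])
g=lambda x,y,z:ray(t,(240+x/7,175+y/7),z)
C=np.mean([g(x,y,12) for x,y in((143,202),(502,116),(552,303),(188,393))],0);print(C)
for n,q in(("crest",(345,197,68)),("stopL",(230,218,67)),("stopR",(455,165,67)),("pillar low",(357,287,40)),("stop lower R",(470,260,67))): d=g(*q)-C;print(n,(d@u).round(1),(d@w).round(1))
for c,r,nm in((t,(282,190,30,35),"m1"),(s,(240,182,45,45),"m2")):
    x,y,W,H=r; im=c["image"][y:y+H,x:x+W,::-1].astype(float); im=np.clip((im/255)**(2.2 if nm=='m1' else 1.6)*255,0,255).astype(np.uint8)
    cv2.imwrite(f"pics/{nm}.png",cv2.resize(im,None,fx=13,fy=13,interpolation=cv2.INTER_CUBIC))
E
```

```text
[521.86372917   1.87244836  12.        ]
crest -0.1 16.3
stopL 50.1 19.1
stopR -49.9 18.9
pillar low 1.8 -19.5
stop lower R -45.9 -22.8
```

View pics/m1.png

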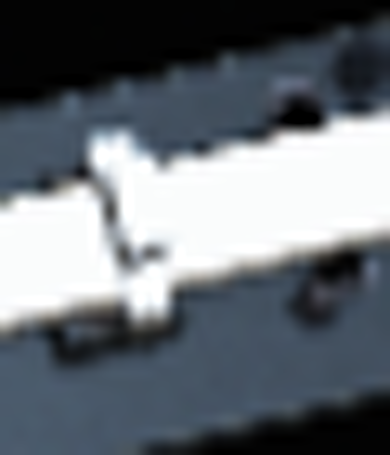

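View pics/m2.png

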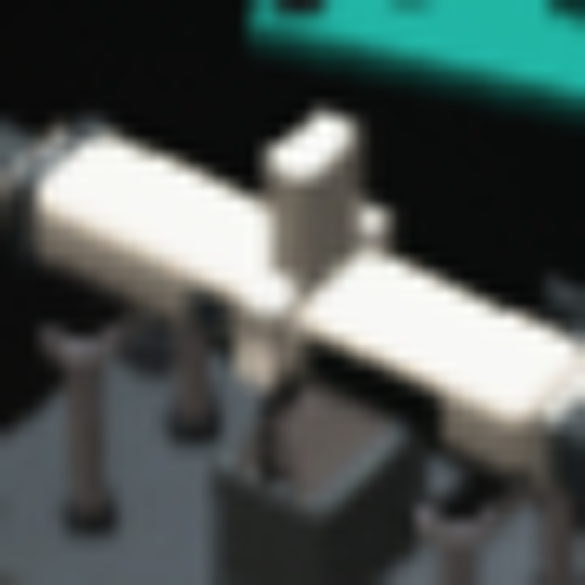

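```bash
python3 - <<'E'
from h import *
to([524.4,1.8,210.3],104.0)
E
```

```text
t 28.35 pos [459.1 263.8 210.3] yaw_y 104.0 j [ 0.3   0.32  1.47  0.    1.35 -1.51] F [-1.5 -0.7 -0.5]
shift tool mm [  -0. -270.    0.] toolx [-0.  0. -1.] y [-0.242  0.97   0.   ] z [ 0.97   0.242 -0.   ]
turn about tool x (rad)  -0.0 alt 3.141
```

```bash
python3 -m jog '[[[0,-0.06,0,0,0,0],[0,-0.06,0,0,0,0],[0,-0.06,0,0,0,0],[0,-0.06,0,0,0,0],[0,-0.03,0,0,0,0],[0,0,0,0,0,0],[0,0,0,0,0,0]]]' 150
python3 - <<'E'
from h import *
to([524.4,1.8,86.3],104.0)
E
```

```text
time_s: 29.22
eef_pos: [524.2, 2.5, 210.3]
ee_rot: [0.702, -0.086, 0.702, 0.086]
force: [1.3, 0.8, -0.8]
grip_width: 0.409
t 29.23 pos [524.2   2.5 210.3] yaw_y 104.0 j [-0.22  0.31  1.49  0.    1.35 -2.03] F [ 1.3  0.8 -0.8]
shift tool mm [ 1.24e+02 -8.00e-01  1.00e-01] toolx [-0.  0. -1.] y [-0.242  0.97   0.   ] z [ 0.97   0.242 -0.   ]
turn about tool x (rad)  0.0 alt -3.141
```

```bash
python3 -m jog '[[[0.05,-0.0007,0,0,0,0],[0.04,0,0,0,0,0],[0.02,0,0,0,0,0],[0.01,0,0,0,0,0],[0.003,0,0,0,0,0],[0,0,0,0,0,0]]]'
python3 - <<'E'
from h import *
to([524.4,1.8,86.3],104.0)
tilt()
s=cap("scene")
x0,y0,W,H=235,165,65,60
im=s["image"][y0:y0+H,x0:x0+W]
cv2.imwrite("pics/n1.png",cv2.resize(im[:,:,::-1],None,fx=10,fy=10,interpolation=cv2.INTER_CUBIC))
E
```

```text
time_s: 29.98
eef_pos: [524.9, 1.3, 88.0]
ee_rot: [0.702, -0.086, 0.701, 0.086]
force: [0.2, -0.0, 0.4]
grip_width: 0.409
t 29.98 pos [524.9   1.3  88. ] yaw_y 104.0 j [-0.22  0.43  1.65  0.    1.06 -2.04] F [ 0.2 -0.   0.4]
shift tool mm [ 1.7  0.6 -0.4] toolx [ 0.001 -0.    -1.   ] y [-0.242  0.97  -0.   ] z [0.97  0.242 0.001]
turn about tool x (rad)  0.0 alt -3.141
nozzle blob (np.int32(17), [346.2, 194.5]) (np.int32(16), [217.0, 183.5]) -> [ 564.7 -163.8   82. ]
t 30.07 pos [524.9   1.1  88.1] F [ 0.6 -0.  -0.4]
```

View pics/n1.png

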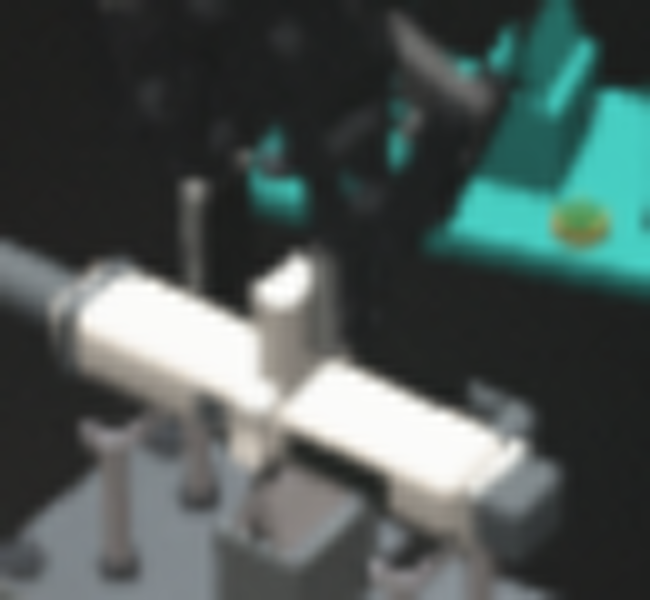

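```bash
python3 -m jog '[[[0,0.0006,0,0,0,0],[0,0,0,0,0,0],[0,0,0,0,0,0],[0,0,0,0,0,0],[0,0,0,0,0,0]]]' 255 20
python3 -c "
from h import *
tilt();to([524.4,1.8,86.3],104.0)"
```

```text
time_s: 30.75
eef_pos: [524.6, 1.7, 87.6]
ee_rot: [0.702, -0.086, 0.702, 0.086]
force: [-0.8, 0.1, 5.8]
grip_width: 0.104
nozzle blob (np.int32(17), [346.2, 194.5]) (np.int32(16), [216.7, 183.5]) -> [ 565.1 -164.2   81.8]
t 30.85 pos [524.6   1.6  87.6] F [-0.9  0.1  6.2]
t 30.85 pos [524.6   1.6  87.6] yaw_y 104.0 j [-0.22  0.43  1.65 -0.    1.06 -2.04] F [-0.9  0.1  6.2]
shift tool mm [ 1.3  0.2 -0.1] toolx [ 0.001 -0.    -1.   ] y [-0.242  0.97  -0.   ] z [0.97  0.242 0.001]
turn about tool x (rad)  -0.0 alt 3.141
```

```bash
python3 -m jog '[[[-0.0015,0,0,0,0,0],[-0.002,0,0,0,0,0],[0,0.0014,0,0,0,0],[0,0.0012,0,0,0,0],[0,0,0,0,0,0]]]'
python3 -c "
from h import *
tilt();to([524.4,1.8,86.3],104.0)"
python3 -m jog '[[[0.001,0,0,0,0,0],[0.001,0,0,0,0,0],[0.0005,0,0,0,0,0],[0,0,0,0,0,0]]]'
python3 -c "
from h import *
tilt()"
```

```text
time_s: 31.48
eef_pos: [523.7, 4.4, 90.7]
ee_rot: [0.702, -0.086, 0.702, 0.086]
force: [-0.3, 0.1, -0.7]
grip_width: 0.11
nozzle blob (np.int32(18), [346.4, 194.4]) (np.int32(16), [216.9, 183.4]) -> [ 564.9 -164.3   82.2]
t 31.57 pos [523.7   4.3  90.7] F [-0.2  0.   0.1]
t 31.57 pos [523.7   4.3  90.7] yaw_y 104.0 j [-0.22  0.43  1.65 -0.    1.06 -2.03] F [-0.2  0.   0.1]
shift tool mm [ 4.4 -2.6  0.1] toolx [-0.  0. -1.] y [-0.242  0.97   0.   ] z [ 0.97   0.242 -0.   ]
turn about tool x (rad)  -0.0 alt 3.141
time_s: 32.08
eef_pos: [523.7, 4.2, 88.3]
ee_rot: [0.702, -0.086, 0.702, 0.086]
force: [-0.3, 0.5, 0.2]
grip_width: 0.109
nozzle blob (np.int32(18), [346.1, 194.4]) (np.int32(15), [216.8, 183.4]) -> [ 565.1 -163.6   82.6]
t 32.17 pos [523.8   4.2  88.3] F [-0.6 -0.   0.3]
```

Still level with no contact force. I'll release and retreat.

```bash
python3 -m jog '[[[0.0005,0,0,0,0,0],[0,0,0,0,0,0]]]'
python3 -m jog '[[[0,0,0,0,0,0],[0,0,0,0,0,0],[0,0,0,0,0,0],[0,0,0,0,0,0]]]' 180
python3 -c "
from h import *
tilt()"
python3 -m jog '[[[-0.004,0,0,0,0,0],[-0.01,0,0,0,0,0],[-0.02,0,0,0,0,0],[-0.04,0,0,0,0,0],[-0.05,0,0,0,0,0],[0,0.05,0,0,0,0],[0,0.06,0,0,0,0],[0,0.06,0,0,0,0],[0,0.06,0,0,0,0],[0,0.04,0,0,0,0],[0,0,0,0,0,0],[0,0,0,0,0,0]]]'
python3 - <<'E'
from h import *
tilt()
s=cap("scene");t=cap("top")
crop(t,240,175,110,70,7,"q1t");crop(s,210,165,90,80,8,"q1s")
for c,r,nm in((t,(282,190,30,35),"q2"),):
    x,y,W,H=r; im=c["image"][y:y+H,x:x+W,::-1].astype(float); im=np.clip((im/255)**2.2*255,0,255).astype(np.uint8)
    cv2.imwrite(f"pics/{nm}.png",cv2.resize(im,None,fx=13,fy=13,interpolation=cv2.INTER_CUBIC))
E
```

```text
time_s: 32.42
eef_pos: [523.7, 4.2, 87.8]
ee_rot: [0.702, -0.086, 0.702, 0.086]
force: [0.0, 0.9, -0.1]
grip_width: 0.11
time_s: 32.92
eef_pos: [523.8, 4.2, 87.8]
ee_rot: [0.702, -0.086, 0.702, 0.086]
force: [0.3, 0.0, -0.1]
grip_width: 0.29
nozzle blob (np.int32(17), [346.2, 194.5]) (np.int32(15), [216.8, 183.4]) -> [ 564.9 -164.    82.2]
t 33.02 pos [523.8   4.2  87.8] F [-0.4 -0.2 -0.3]
time_s: 34.52
eef_pos: [458.7, 265.7, 212.2]
ee_rot: [0.702, -0.086, 0.702, 0.086]
force: [-0.5, 0.2, -0.5]
grip_width: 0.297
nozzle blob (np.int32(22), [346.4, 194.4]) (np.int32(15), [216.8, 183.4]) -> [ 565.  -164.4   82.1]
t 34.62 pos [458.9 265.3 212.1] F [-0.   0.4  0.1]
```

View pics/q1s.png

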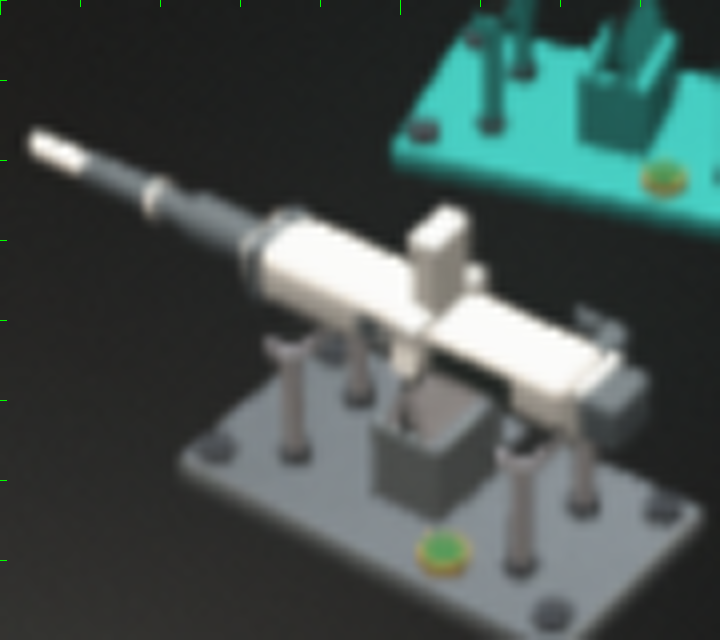

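View pics/q2.png

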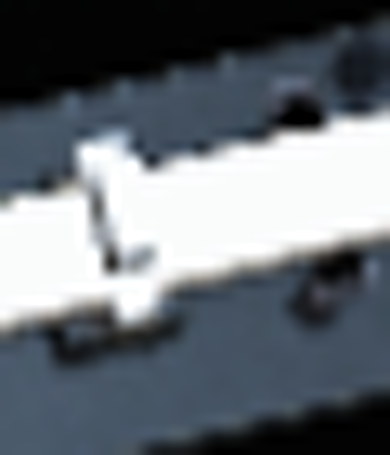

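```bash
python3 - <<'E'
from h import *
t=cap("top")
g=lambda x,y,z:ray(t,(240+x/7,175+y/7),z)
f=lambda x,y:((42+x/13)*7,(15+y/13)*7)
C=g(347,253.5,12);u=np.array([-.252,.968,0]);w=np.array([.968,.252,0])
C=np.array([521.9,1.9,12])
d=(g(*f(105,155),95)+g(*f(137,298),95))/2-C;print((d@u).round(1),(d@w).round(1))
tilt()
from rig import workorder; print(workorder.finish_job())
E
```

```text
-0.3 -1.7
nozzle blob (np.int32(22), [346.4, 194.4]) (np.int32(16), [216.9, 183.4]) -> [ 564.9 -164.3   82.2]
t 34.88 pos [458.7 265.7 211.8] F [ 0.2  0.2 -0.5]
the job is handed in; nothing more can be done
None
```

The pipette now balances level on the knife edge by itself, off both end stops. The rider sits astride it directly above the edge. The job was handed in at about 35 s, with nothing touching the pipette or rider.

- **Balance:** I nudged the pipette by its cap in short pushes, backing off each time to let it settle. It lies level with the edge under about x = +26 mm of the pipette.
- **Level check:** The nozzle measured 82 mm above the bench (81 mm expected when level) and did not change through the rider placing and release. Cap-down it had read about 91 mm.
- **Rider position:** My first placing came out about 3 mm off along the pipette in both views. I gripped the rider again and moved it 2.6 mm. The last check put it −0.3 mm from the edge along the pipette, from the top view only; the scene view was not re-measured after the move.
- **Fully down:** I judged this from the reported lowering height and the pictures; it was not measured separately.

**Things that disagreed or went less than cleanly:**
- The fingertips looked about 25 mm higher and 4 mm sideways of where the reported tool pose put them. An early pass at the stated height missed the cap, so I worked from the images instead.
- When I gripped the rider the second time, the closing pads pressed it down onto the pipette with about 6 N until I lifted it. The level did not change.

The final overview shows the other bench items in the same places as at the start.

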